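# Drive out the seized lock pin of a staining tank and open it

## Task

The locking pin of the staining tank's cover is seized: take the red-handled drift punch from the tool rack, drive the pin down out of its slanted bore with it so that it drops into the catch dish, and put the punch back upright in the rack, in the hole it came from. Then slide the blue cover wide open by its black grip and let go. Leave the other things on the bench and in the rack where they are.

Things in the scene. Friction and masses are not known exactly. Their poses are not given: they have to be found in the camera images.
- bore_mouth (a point): centre of the mouth of the slanted round bore (15 mm diameter, open at both ends, 34 mm long) in the green lock bracket on the tank's right side (seen from the robot), about 116 mm above the bench. z points straight out of the bore: up and back over the tank, 35 degrees from vertical; y is horizontal, the way the cover opens; x rises away from the tank. The bracket's face round the mouth is 42 x 40 mm
- pin_center (a point): centre of the seized brass pin, 13 mm diameter, 36 mm long, z along the bore at the start. Its top starts 3 mm below the mouth; its foot sticks out 5 mm below the bracket. It locks the cover. A spring plunger pinches it: it takes about 7 to 17 N to drive, comes loose after about 24 mm, is out of the bracket once its top is 34 mm below the mouth, and then falls into the catch dish
- dish_in (a point): centre of the inner floor (4 mm above the bench) of the yellow catch dish fixed below the lower end of the bore, beside the tank; inside 102 x 122 mm, walls 35 mm high. Same axes as the tank: y is the direction in which the cover opens, x points away from the tank
- punch_grip (a point): centre of the red handle (18 mm diameter, 70 mm long) of the steel drift punch (160 g); z points to its handle end. 35 mm below this point starts a flange 28 mm across, 4 mm thick, and below it the 8 mm diameter flat-ended shank, 62 mm long. At the start it hangs upright by its flange in one of the rack's holes, this point 114 mm above the bench
- punch_tip (a point): centre of the flat tip of the drift punch, 101 mm below the handle's centre
- rack: blue tool rack fixed to the bench, 170 x 60 mm, its top plate 69 to 75 mm above the bench; origin under its centre, x along its length. Three holes of 15 mm diameter go through the plate at x = -55, 0 and 55 mm on its middle line, one tool in each (which tool in which hole varies); a tool hangs by its flange on the plate
- needle_grip (a point): centre of the thin wooden handle (12 mm diameter, 60 mm long) of a needle hanging in the rack: leave it alone
- stirrer_grip (a point): centre of the white handle (14 mm diameter, 60 mm long) of a glass stirrer hanging in the rack: leave it alone
- cover_grip (a point): a point in the black grip rib on top of the blue cover, 107 mm above the bench, the rib's top 13 mm higher; the rib is 14 mm wide along y, 60 mm long along x and 34 mm tall. The rib and cover slide along this point's y axis
- cover (a joint): travel of the sliding cover in m: 0 shut, 0.100 open against its stop, along the +y axis of cover_grip; it slides against about 1.5 N of friction and stays where it is left
- bottle: amber bottle, 86 mm across, 200 mm tall, origin under its centre: leave alone
- jar: glass jar with blue cap, 44 mm across, 60 mm tall: leave alone
- mould: small steel block, 55 x 35 x 14 mm: leave alone
- dish_orange: open orange staining dish, 70 x 70 x 50 mm: leave alone
- dish_white: open white staining dish, 85 x 110 x 55 mm: leave alone
- weight: flat dark steel plate with a stud, 100 x 70 mm, 32 mm tall: leave alone

How it is judged:
On the way, in this order (a step that is already met when the one before it is completed fails the run):
1. the punch, its tip inside the bore, drives the pin: the pin has moved 4 to 40 mm and the tip presses on it (contact force between punch and pin above 0.5 N and distance of pin_center from where it was at the start of the episode between 0.004 and 0.04 m and z of punch_tip in the frame of bore_mouth below -0.005 m and distance between punch_tip and bore_mouth below 0.045 m).
2. the pin lies in the catch dish (x of pin_center in the frame of dish_in between -0.053 and 0.053 m and y of pin_center in the frame of dish_in between -0.063 and 0.063 m and z of pin_center in the frame of dish_in below 0.032 m), for 0.1 s.
3. the punch hangs upright in the rack again, let go, with the cover still shut (x of punch_grip in the frame of rack between -0.065 and 0.065 m and y of punch_grip in the frame of rack between -0.012 and 0.012 m and z of punch_grip in the frame of rack between 0.108 and 0.12 m and angle between punch_grip's own z axis and vertical below 0.12 rad and contact force between the fingers and punch below 0.1 N and value of joint cover below 0.02 m), for 0.1 s.
4. the cover is slid open at least 80 mm (value of joint cover above 0.08 m), for 0.2 s.
At the end, for the whole second after the job is handed in: The pin lies at rest inside the catch dish, the punch hangs upright (within 7 degrees) by its flange in a hole of the rack, the cover stands at least 80 mm open, and all is let go (all of step 2 and value of joint cover above 0.08 m and x of punch_grip in the frame of rack between -0.065 and 0.065 m and y of punch_grip in the frame of rack between -0.012 and 0.012 m and z of punch_grip in the frame of rack between 0.108 and 0.12 m and angle between punch_grip's own z axis and vertical below 0.12 rad and linear speed of each of pin, punch below 0.02 m/s); the robot touches nothing.
It fails at once if a bystander on the bench (bottle, jar, steel block, dishes, steel plate) is moved more than 20 mm (distance of any of bottle, jar, mould, dish_orange, dish_white, weight from where it was at the start of the episode above 0.02 m).
It fails at once if the needle or the stirrer in the rack is moved more than 25 mm (distance of any of needle_grip, stirrer_grip from where it was at the start of the episode above 0.025 m).
It also fails if it takes over 64 s, if anything falls off the work surface, if the arm or the gripper's body presses on something with over 40 N, if the wrist force passes 120 N, or if a joint passes its speed limit or range.

## Robot

A 6-joint arm with a two-finger parallel gripper is mounted at the origin on the work surface. World frame = base frame: x ahead of the robot, y to its left, z up, the work surface at z = 0. Lengths are in m, angles in rad, forces in N, time in s.
With the tool pointing down it reaches from about 0.25 to 0.775 m from the base axis. Payload 4 kg.
Tool frame: the origin (TCP) lies at the centre of the arm's flange, where the gripper is bolted on; the fingertips stand 199 mm ahead of it and the grasp point (between the pads) lies 180 mm ahead of it (robot.tcp_to_tips is the distance from the TCP to the fingertips, in m); z points along the fingers, y is the line along which they close (so a half turn about z gives the same grasp; the last joint's range is limited). The gripper opens to 94 mm and grips with 3 to 60 N. Pads are 16 mm wide; open, the fingers measure 119 mm over their backs; the gripper's body (75 mm by 177 mm) begins 78 mm behind the grasp point.
Start: joints at [1.193, 0.087, 1.371, -0, 1.684, -0.103], TCP at [0.149, 0.529, 0.405] pointing down, gripper open.
Joint ranges: [-3.1, 3.1], [-0.76, 2.03], [0.27, 2.55], [-1.08, 4.22], [0.17, 2.65], [-2.57, 2.57]. Speed limits (rad/s): [2.79, 2.79, 3.14, 3.14, 3.14, 3.14].

## Interface

Orientations are given as [roll, pitch, yaw] about the fixed x, y, z axes, in that order (R = Rz(yaw) Ry(pitch) Rx(roll)).
In Python, from bench import telemetry, snapshot, ticket, robot gives the robot as it stands.
- The arm moves only by the tool apply_moves, never from a script. Its argument "moves" is a list that holds one entry, the list of rows, each a list of 5 numbers: the shift along the tool's x, y, z in units of 50 mm (1.0 is 50 mm), then the turn about the tool's z in units of 10 degrees (1.0 is 10 degrees), then the closure, from 0 (fully open) to 1 (shut). A call has 1 to 10 rows; each row is the pose to reach, as a shift and turn from the pose commanded when the call began, along the tool's axes at that moment; what a row does not reach only later rows make up. A row lasts 1/8 s, in which the tool goes at most 62.5 mm and 10.7 degrees, less where a joint would pass 70% of its speed; a pose out of reach is approached as far as the arm can. A call with a gripper value outside its range is refused whole. The fingers move at their own pace and stop on an object; the grip force is fixed at half the most. Time passes only in rows, so rows that repeat a pose let the fingers close. It gives the time, the measured TCP pose, the force, the opening and the grip force at its end, in the units of the state.
- telemetry.get_obs(): the state, without advancing time (a new reading comes with each control period).
- snapshot(name): name is "scene" or "top"; returns a dict with "image" (400x640x3 uint8, red, green, blue), "fovy" (degrees; the focal length in pixels is half the picture's height over the tangent of half this angle, whatever the lens; pixels are square), "cx", "cy" (the principal point, pixels), "R" (3x3) and "t" (3): a world point X has camera coordinates R X + t. Camera axes: x right, y down, z forward; pixel columns grow to the right and rows downward; lengths in m; the calibration is good to about 2 mm. A picture is of the moment at which its call begins. There is no depth.
- ticket.close_job(): hands the job in; it is judged then, once.
The state is a dict: "time": time; "joint_positions": joint angles; "qvel": joint speeds; "joint_torque": joint torques, N m; "tool_pos": TCP position; "ee_rot": TCP orientation; "wrist_force": force on the tool from outside, world axes, zero at the start; "wrist_torque": the same for the moment, N m; "width": finger opening in m; "finger_force": force on a finger pad.
Only numpy, scipy, OpenCV 4.12 (cv2) and the standard library are available. Lean on these libraries where they do the work, as an engineer would, in place of code of your own. Each camera call takes 0.05 s, during which the arm holds its last target. There are 200 camera calls.

## Working session

There is one attempt and no reset: what is moved stays moved. The work goes in short steps, Python scripts to look and compute and a tool call to move; the robot and the scene stay as the last step left them, time stands still between calls to the robot, and variables do not carry over. Pictures are saved under pics/ and viewed, at most 10 in all, crops included, and the job is handed in when it is done.

Besides the shell and the picture viewer there is one more tool, called after ">>>" as a command line: name --argument value ..., lists and objects as JSON in quotes. apply_moves: Moves the arm, as the interface text tells. Its arguments: {"type":"object","properties":{"moves":{"type":"array","items":{"type":"array","items":{"type":"array","items":{"type":"number"}}}}},"required":["moves"]}

```bash
mkdir -p pics; python3 - <<'E'
from bench import telemetry, snapshot, robot
import cv2,numpy as np
for n in("scene","top"):
    s=snapshot(n); cv2.imwrite(f"pics/{n}0.png",s["image"][:,:,::-1]); print(n,s["fovy"],s["cx"],s["cy"],np.round(s["R"],3).tolist(),np.round(s["t"],3))
    np.savez(f"{n}0.npz",**s)
print(telemetry.get_obs()); print([a for a in dir(robot) if a[0]!='_'])
E
```

```text
scene 46.45119126908379 320.4625707305843 205.65068076089577 [[-0.19, 0.982, 0.002], [0.855, 0.166, -0.491], [-0.483, -0.092, -0.871]] [ 0.082 -0.432  1.632]
top 48.27347721883785 314.83943553687743 199.85757712553072 [[-0.01, -1.0, -0.0], [-0.996, 0.01, -0.09], [0.09, -0.001, -0.996]] [0.019 0.543 1.558]
{'time': 0.1, 'joint_positions': array([ 1.19288378e+00,  8.78915455e-02,  1.37206960e+00, -1.95767667e-05,
        1.68363162e+00, -1.03084396e-01]), 'qvel': array([ 0.00051002, -0.00202486, -0.00428393,  0.00025082, -0.00170508,
        0.00013182]), 'joint_torque': array([ 2.13512874e-03, -3.41251194e+01, -3.03301978e+01,  7.19481683e-02,
        3.04257427e-02, -8.30050294e-05]), 'tool_pos': array([0.14922233, 0.52926771, 0.40363214]), 'ee_rot': array([-3.13960116e+00, -1.86462056e-04,  2.86676213e+00]), 'wrist_force': array([-0.59250199,  0.50666361,  0.21463413]), 'wrist_torque': array([ 0.01006309, -0.00871275, -0.01515257]), 'finger_force': 0.0, 'width': 0.09413321654890329}
['IKError', 'tcp_to_tips']
```

View pics/scene0.png

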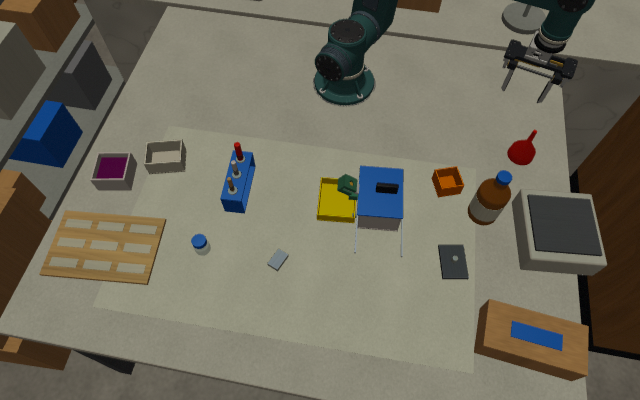

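View pics/top0.png

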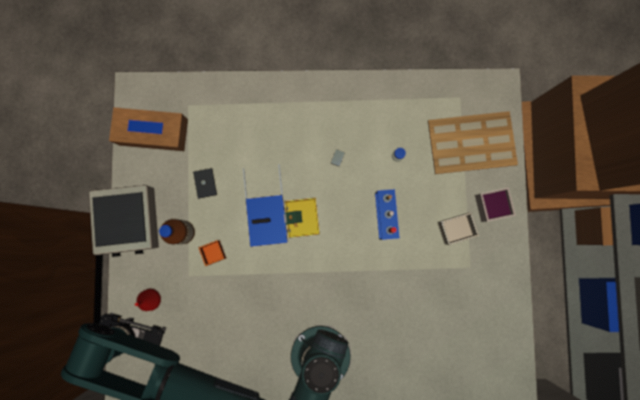

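```bash
cat > h.py <<'E'
import cv2,numpy as np
from bench import snapshot,telemetry
def cam(n,f=None):
    return dict(np.load(f)) if f else snapshot(n)
def ray(s,p):
    f=200/np.tan(np.radians(s["fovy"])/2)
    d=s["R"].T@np.array([(p[0]-s["cx"])/f,(p[1]-s["cy"])/f,1]); return -s["R"].T@s["t"],d/np.linalg.norm(d)
def onz(s,p,z):
    o,d=ray(s,p); return o+d*(z-o[2])/d[2]
def tri(s1,p1,s2,p2):
    o1,d1=ray(s1,p1);o2,d2=ray(s2,p2)
    k=np.linalg.lstsq(np.c_[d1,-d2],o2-o1,rcond=None)[0]; a=o1+k[0]*d1;b=o2+k[1]*d2
    return (a+b)/2,np.linalg.norm(a-b)
def proj(s,X):
    f=200/np.tan(np.radians(s["fovy"])/2); c=s["R"]@X+s["t"]; return np.array([s["cx"]+f*c[0]/c[2],s["cy"]+f*c[1]/c[2]])
def mask(s,lo,hi,box):
    h=cv2.cvtColor(s["image"],cv2.COLOR_RGB2HSV); m=cv2.inRange(h,lo,hi); k=np.zeros_like(m); x0,y0,x1,y1=box; k[y0:y1,x0:x1]=m[y0:y1,x0:x1]; return k
def blob(m):
    c=max(cv2.findContours(m,cv2.RETR_EXTERNAL,cv2.CHAIN_APPROX_NONE)[0],key=cv2.contourArea); return c
def crop(s,box,k):
    x0,y0,x1,y1=box; return cv2.resize(s["image"][y0:y1,x0:x1,::-1],None,fx=k,fy=k,interpolation=cv2.INTER_CUBIC)
E
python3 - <<'E'
from h import *
S=cam(0,"scene0.npz");T=cam(0,"top0.npz"); print(S.keys())
a=crop(T,(240,185,330,255),8)[:, :];b=crop(S,(310,155,410,230),8)
cv2.imwrite("pics/c1.png",np.vstack([cv2.resize(crop(T,(240,185,410,255),4),(680,280)),cv2.resize(crop(S,(215,135,385,214),4),(680,316))]))
for n,s,bx in(("S",S,(215,120,420,240)),("T",T,(235,175,420,260))):
  for c,lo,hi in(("red",(0,150,80),(6,255,255)),("blue",(105,120,50),(125,255,255)),("green",(50,50,20),(95,255,255)),("yel",(22,120,80),(35,255,255))):
    m=mask(s,lo,hi,bx); k,l,st,ce=cv2.connectedComponentsWithStats(m)
    for i in range(1,k):
      if st[i,4]>5:
        r=cv2.minAreaRect(np.argwhere(l==i)[:,::-1].astype(np.float32)); print(n,c,st[i],ce[i].round(1),np.round(cv2.boxPoints(r),1).tolist())
E
```

```text
dict_keys(['image', 'fovy', 'cx', 'cy', 'R', 't'])
S red [234 142   6   6  28] [236.5 144.4] [[234.0, 142.0], [239.0, 142.0], [239.0, 147.0], [234.0, 147.0]]
S blue [ 221  151   34   62 1202] [238.6 184. ] [[217.8000030517578, 208.89999389648438], [231.89999389648438, 147.60000610351562], [257.6000061035156, 153.5], [243.5, 214.8000030517578]]
S blue [ 357  166   46   53 2014] [379.8 192.6] [[356.6000061035156, 215.6999969482422], [359.6000061035156, 165.5], [405.0, 168.1999969482422], [402.0, 218.39999389648438]]
S green [338 174  20  26 349] [347.8 186. ] [[338.0, 174.0], [357.0, 174.0], [357.0, 199.0], [338.0, 199.0]]
S yel [ 317  177   39   46 1298] [334.1 202.7] [[316.0, 219.5], [319.8999938964844, 176.3000030517578], [357.79998779296875, 179.6999969482422], [353.79998779296875, 223.0]]
T red [390 229   5   3  13] [392.  229.8] [[390.0, 229.0], [394.0, 229.0], [394.0, 231.0], [390.0, 231.0]]
T blue [376 190  23  49 691] [386.  214.1] [[374.8999938964844, 191.1999969482422], [393.79998779296875, 189.3000030517578], [398.3999938964844, 237.10000610351562], [379.5, 238.89999389648438]]
T blue [ 247  196   40   50 1624] [266.2 220.4] [[245.89999389648438, 198.6999969482422], [281.79998779296875, 195.1999969482422], [286.29998779296875, 242.0], [250.39999389648438, 245.39999389648438]]
T green [286 212  15  11 113] [293.8 216.9] [[285.8999938964844, 212.89999389648438], [299.5, 211.1999969482422], [300.79998779296875, 221.0], [287.1000061035156, 222.6999969482422]]
T yel [285 198  34  39 947] [303.3 217.5] [[284.20001220703125, 200.89999389648438], [315.0, 197.39999389648438], [319.1000061035156, 233.8000030517578], [288.20001220703125, 237.1999969482422]]
```

View pics/c1.png

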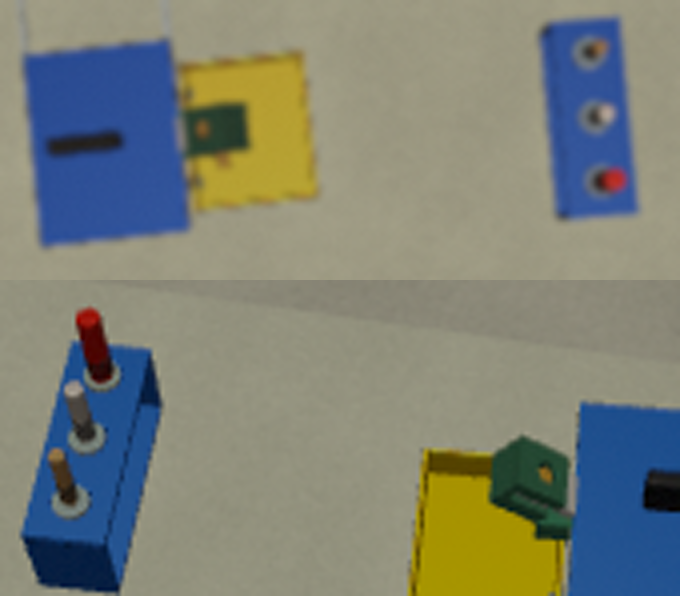

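```bash
python3 - <<'E'
from h import *
S=cam(0,"scene0.npz");T=cam(0,"top0.npz")
def cen(s,lo,hi,bx):
    m=mask(s,lo,hi,bx); y,x=np.nonzero(m); return np.array([x.mean(),y.mean()]),len(x)
pt,n1=cen(T,(5,90,60),(21,255,255),(287,213,296,221)); ps,n2=cen(S,(12,90,60),(28,255,255),(345,178,357,190))
print("mouth px",pt,n1,ps,n2, "tri",tri(S,ps,T,pt),"T@115",onz(T,pt,.115),"S@115",onz(S,ps,.115))
# rack
for nm,q in(("rackT",[[374.9,191.2],[393.8,189.3],[398.4,237.1],[379.5,238.9]]),):
    P=np.array([onz(T,p,.075) for p in q]);print(nm,P.round(4).tolist(),P.mean(0))
# cover blue in top (plate z?), slope
for z in(.086,):
    P=np.array([onz(T,p,z) for p in [[245.9,198.7],[281.8,195.2],[286.3,242],[250.4,245.4]]]);print("cover",P.round(4).tolist())
P=np.array([onz(T,p,.035) for p in [[284.2,200.9],[315,197.4],[319.1,233.8],[288.2,237.2]]]);print("dish",P.round(4).tolist())
# red handle top cap and handle in scene
m=mask(T,(0,120,60),(8,255,255),(380,220,405,240));y,x=np.nonzero(m);print("redT",x.mean(),y.mean(),len(x),onz(T,(x.mean(),y.mean()),.14))
m=mask(S,(0,120,40),(8,255,255),(225,135,255,170));y,x=np.nonzero(m);print("redS",x.mean(),y.mean(),len(x),x.min(),x.max(),y.min(),y.max(),onz(S,(x.mean(),y.mean()),.114))
# flange ellipses, grey in blue plate
for nm,s,bx in(("T",T,(380,222,400,238)),("S",S,(232,160,248,175))):
    m=mask(s,(0,0,60),(180,70,255),bx);y,x=np.nonzero(m);print(nm,"flange",len(x),x.min(),x.max(),y.min(),y.max(),onz(s,((x.min()+x.max())/2,(y.min()+y.max())/2),.079))
# black rib
for nm,s,bx in(("T",T,(248,212,280,228)),("S",S,(370,178,402,198))):
    m=mask(s,(0,0,0),(180,255,45),bx);r=cv2.minAreaRect(np.argwhere(m>0)[:,::-1].astype(np.float32));print("rib",nm,r,onz(s,r[0],.115))
E
```

```text
mouth px [290.125 216.875] 8 [351.         183.33333333] 9 tri (array([0.47941138, 0.09599677, 0.11389752]), np.float64(0.002033037876298794)) T@115 [0.47921329 0.09694381 0.115     ] S@115 [0.48028184 0.09503961 0.115     ]
rackT [[0.5667, -0.1927, 0.075], [0.5727, -0.2579, 0.075], [0.4087, -0.2693, 0.075], [0.4032, -0.2048, 0.075]] [ 0.48783601 -0.2311666   0.075     ]
cover [[0.5442, 0.249, 0.086], [0.555, 0.1266, 0.086], [0.3959, 0.1119, 0.086], [0.3857, 0.2331, 0.086]]
dish [[0.5399, 0.122, 0.035], [0.5512, 0.0134, 0.035], [0.4232, 0.0003, 0.035], [0.4124, 0.1084, 0.035]]
redT 391.85714285714283 229.92857142857142 14 [ 0.43192139 -0.2364476   0.14      ]
redS 237.9 149.9 90 234 242 142 160 [ 0.42928119 -0.24409363  0.114     ]
T flange 43 387 399 222 237 [ 0.4346335  -0.25086602  0.079     ]
S flange 76 232 244 160 174 [ 0.46479592 -0.23920684  0.079     ]
rib T ((260.945556640625, 220.4554443359375), (2.089578151702881, 16.11960220336914), 84.2894058227539) [0.46825844 0.19412058 0.115     ]
rib S ((386.4558410644531, 188.07354736328125), (21.16823387145996, 9.126883506774902), 4.39870548248291) [0.47688809 0.19334155 0.115     ]
```

```bash
cat >> h.py <<'E'
def go(tgt,yawdeg):
    """units (dx,dy,dz,turn) from the measured TCP pose to grasp-point target (TCP = +180 mm) at yaw"""
    o=telemetry.get_obs(); R=cv2.Rodrigues(np.array([0,0,1.])*o["ee_rot"][2])[0]@np.diag([1,-1,-1.])
    d=np.array(tgt,float)+[0,0,.18]-o["tool_pos"]; t=-((yawdeg-np.degrees(o["ee_rot"][2])+180)%360-180)
    print("t",round(o["time"],2),"grasp",(o["tool_pos"]-[0,0,.18]).round(4),"yaw",round(np.degrees(o["ee_rot"][2]),2),"F",o["wrist_force"].round(2),"w",round(o["width"],4),"-> move",(R.T@d/.05).round(3),"turn",round(t/10,3))
E
python3 - <<'E'
from h import *
S=cam(0,"scene0.npz");T=cam(0,"top0.npz")
for X in([.433,-.235,.149],[.433,-.235,.079],[.488,-.2312,.135]): print(proj(S,np.array(X)),proj(T,np.array(X)))
go([.4325,-.2355,.22],184.5)
E
```

```text
[238.75505338 144.05975403] [391.87814706 229.53629084]
[242.3399437  158.44538994] [388.3493637  230.02764672]
[235.420441   162.91750302] [389.56567425 212.89175406]
t 0.1 grasp [0.1492 0.5293 0.2236] yaw 164.25 F [-0.59  0.51  0.21] w 0.0941 -> move [ -9.604 -13.184   0.073] turn -2.025
```

>>> apply_moves --moves '[[[-0.7,-0.95,0,-0.3,0.2],[-1.4,-1.9,0,-0.6,0.2],[-2.1,-2.85,0,-0.9,0.2],[-2.8,-3.8,0,-1.2,0.2],[-3.5,-4.75,0,-1.5,0.2],[-4.2,-5.7,0,-1.8,0.2],[-4.9,-6.7,0,-2.02,0.2],[-5.6,-7.7,0,-2.02,0.2],[-6.3,-8.65,0,-2.02,0.2],[-7.0,-9.6,0,-2.02,0.2]]]'

```text
time: 1.35
tool_pos: [0.3558, -0.0296, 0.4045]
ee_rot: [3.141, 0.001, -3.065]
wrist_force: [1.1, 0.5, 0.8]
width: 0.0751
finger_force: 0.0
```

```bash
python3 -c "
from h import *
go([.4325,-.2365,.2],184.5)"
```

```text
t 1.35 grasp [ 0.3558 -0.0296  0.2245] yaw -175.58 F [1.08 0.5  0.8 ] w 0.0751 -> move [-1.211 -4.244  0.49 ] turn -0.008
```

>>> apply_moves --moves '[[[-0.3,-1.1,0.1,0,0.2],[-0.6,-2.2,0.2,0,0.2],[-0.9,-3.2,0.3,0,0.2],[-1.2,-4.2,0.4,0,0.2],[-1.21,-4.24,0.49,0,0.2],[-1.21,-4.24,0.49,0,0.2],[-1.21,-4.24,0.49,0,0.2]]]'

```text
time: 2.22
tool_pos: [0.4324, -0.2331, 0.3805]
ee_rot: [3.141, 0.0, -3.063]
wrist_force: [0.0, -0.5, 0.3]
width: 0.0753
finger_force: 0.0
```

```bash
python3 - <<'E'
from h import *
go([.4325,-.2365,.119],184.5)
S=cam("scene");T=cam("top")
cv2.imwrite("pics/c2.png",np.hstack([crop(T,(365,180,415,255),7),crop(S,(210,115,260,190),7)]))
E
```

```text
t 2.23 grasp [ 0.4324 -0.2331  0.2005] yaw -175.47 F [ 0.02 -0.5   0.3 ] w 0.0753 -> move [ 0.004 -0.067  1.63 ] turn 0.003
```

View pics/c2.png

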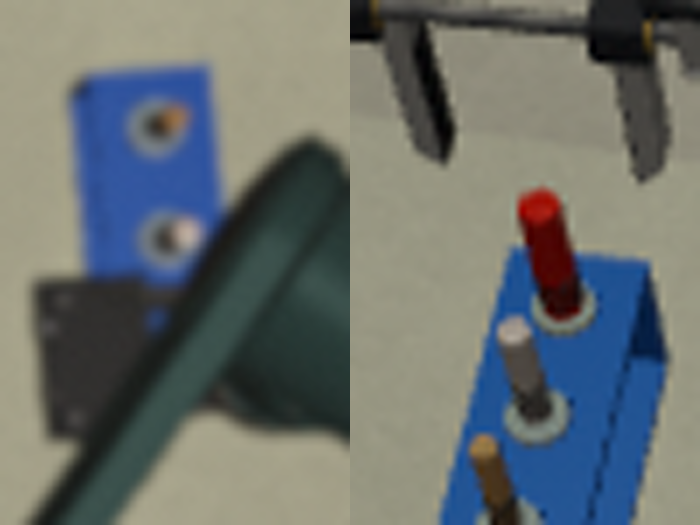

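>>> apply_moves --moves '[[[0,-0.08,0.4,0,0.3],[0,-0.08,0.9,0,0.4],[0,-0.08,1.35,0,0.5],[0,-0.08,1.62,0,0.5],[0,-0.08,1.62,0,0.5],[0,-0.08,1.62,0,0.5]]]'

```text
time: 3.08
tool_pos: [0.4332, -0.2382, 0.3003]
ee_rot: [-3.14, 0.002, -3.064]
wrist_force: [0.4, 0.8, 0.7]
width: 0.047
finger_force: 0.0
```

```bash
python3 - <<'E'
from h import *
go([.4325,-.2375,.119],184.5)
S=cam("scene")
cv2.imwrite("pics/c3.png",crop(S,(210,115,270,180),9))
E
```

```text
t 3.08 grasp [ 0.4332 -0.2382  0.1203] yaw -175.53 F [0.41 0.83 0.72] w 0.047 -> move [0.014 0.016 0.027] turn -0.003
```

View pics/c3.png

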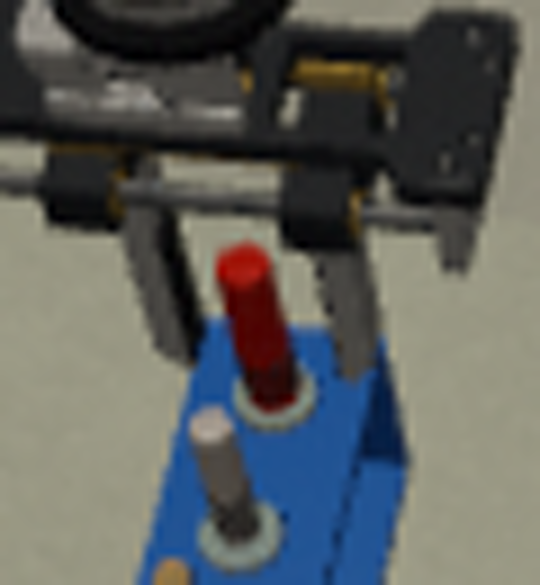

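>>> apply_moves --moves '[[[0,0,0,0,0.7],[0,0,0,0,0.9],[0,0,0,0,0.95],[0,0,0,0,1],[0,0,0,0,1],[0,0,0,0,1]]]'

```text
time: 3.88
tool_pos: [0.4331, -0.2385, 0.2996]
ee_rot: [-3.14, 0.001, -3.064]
wrist_force: [0.1, -1.4, 1.3]
width: 0.0175
finger_force: 30.0
```

```bash
python3 - <<'E'
from h import *
go([.4332,-.2382,.160],184.5)
print(telemetry.get_obs()["wrist_torque"])
E
```

```text
t 3.88 grasp [ 0.4331 -0.2385  0.1196] yaw -175.55 F [ 0.07 -1.4   1.27] w 0.0175 -> move [-0.003  0.006 -0.808] turn -0.005
[-0.41665811 -0.0288676   0.03174363]
```

>>> apply_moves --moves '[[[0,0,-0.1,0,1],[0,0,-0.3,0,1],[0,0,-0.6,0,1],[0,0,-0.8,0,1],[0,0,-0.8,0,1],[0,0,-0.8,0,1]]]'

```text
time: 4.62
tool_pos: [0.4329, -0.238, 0.339]
ee_rot: [3.141, -0.0, -3.064]
wrist_force: [0.4, -0.2, -2.1]
width: 0.0173
finger_force: 30.0
```

```bash
python3 - <<'E'
from h import *
go([.4331,-.2385,.160],184.5)
print(telemetry.get_obs()["wrist_torque"])
E
```

```text
t 4.62 grasp [ 0.4329 -0.238   0.159 ] yaw -175.54 F [ 0.4  -0.23 -2.15] w 0.0173 -> move [-0.004 -0.01  -0.02 ] turn -0.004
[0.00873524 0.0381938  0.01503117]
```

>>> apply_moves --moves '[[[0.1,0,0.0,0,1],[0.22,0,0.02,0,1],[0.36,0,0.05,0,1],[0.5,0,0.08,0,1],[0.64,0,0.11,0,1],[0.77,0,0.16,0,1],[0.9,0,0.22,0,1],[1.0,0,0.28,0,1],[1.05,0,0.31,0,1],[1.05,0,0.31,0,1]]]'

```text
time: 5.88
tool_pos: [0.3803, -0.2422, 0.3231]
ee_rot: [3.14, -0.001, -3.064]
wrist_force: [0.3, -1.3, 0.1]
width: 0.0172
finger_force: 30.0
```

```bash
python3 - <<'E'
from h import *
go([.4331,-.2385,.160],184.5)
print(telemetry.get_obs()["wrist_torque"])
S=cam("scene")
cv2.imwrite("pics/c4.png",crop(S,(210,105,280,190),7))
E
```

```text
t 5.88 grasp [ 0.3803 -0.2422  0.1431] yaw -175.56 F [ 0.33 -1.33  0.11] w 0.0172 -> move [-1.058 -0.008 -0.339] turn -0.006
[-0.151888   -0.36284792 -0.03854453]
```

View pics/c4.png

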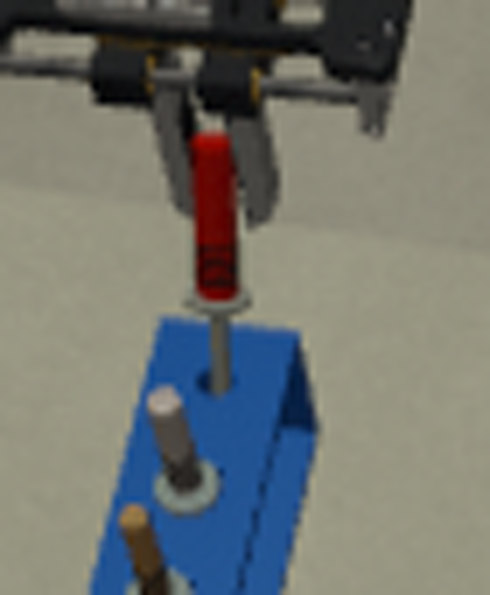

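>>> apply_moves --moves '[[[0.2,0,-0.29,0,1],[0.45,0,-0.65,0,1],[0.7,0,-1.0,0,1],[0.7,0,-1.8,0,1],[0.7,0,-2.4,0,1],[0.7,0,-2.4,0,1]]]'

```text
time: 6.68
tool_pos: [0.3452, -0.245, 0.4465]
ee_rot: [-3.138, 0.002, -3.064]
wrist_force: [0.1, 0.2, -2.3]
width: 0.0168
finger_force: 30.0
```

```bash
cat >> h.py <<'E'
def grasp():
    o=telemetry.get_obs(); y=o["ee_rot"][2]; return o["tool_pos"]-[0,0,.18],y
def inplane(s,p):
    """pixel -> coordinates (along tool x, up) relative to grasp point, in the tool xz plane"""
    g,y=grasp(); n=np.array([np.sin(y),-np.cos(y),0]); o,d=ray(s,p); X=o+d*((g-o)@n)/(d@n)
    return np.array([(X-g)@[np.cos(y),np.sin(y),0],(X-g)[2]]),X
E
python3 - <<'E'
from h import *
S=cam("scene"); g,y=grasp(); p=proj(S,g); print(g,np.degrees(y),p)
a=int(p[0]);b=int(p[1]); bx=(a-35,b-25,a+35,b+50)
m=mask(S,(0,120,40),(8,255,255),bx);ys,xs=np.nonzero(m); q=np.c_[xs,ys].astype(np.float32); v=cv2.fitLine(q,cv2.DIST_L2,0,.01,.01).ravel(); print(len(xs),v)
c=v[2:];k=(q-c)@v[:2]
for e in(k.min(),k.max()): print(inplane(S,c+v[:2]*e)[0])
cv2.imwrite("pics/c5.png",crop(S,bx,8)); print(bx)
E
```

```text
[ 0.34519702 -0.24488871  0.26425416] -175.55246600447424 [237.68507065  91.83717985]
165 [5.6743480e-02 9.9838877e-01 2.3568484e+02 9.5896973e+01]
[-0.00684039  0.03706186]
[-0.03743732 -0.02669968]
(202, 66, 272, 141)
```

View pics/c5.png

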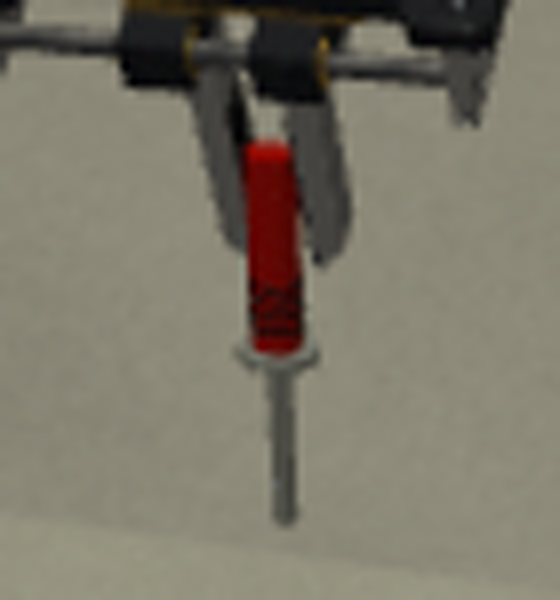

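>>> apply_moves --moves '[[[0,0,0,0.95,1],[-0.3,0.9,0,1.9,1],[-0.7,1.9,0,2.85,1],[-1.1,2.9,0,3.8,1],[-1.5,3.9,0,4.75,1],[-1.9,4.9,0,5.7,1],[-2.3,5.9,0,6.65,1],[-2.7,6.9,0,7.6,1],[-3.1,7.8,0,8.5,1],[-3.17,8.1,0,8.87,1]]]'

```text
time: 7.98
tool_pos: [0.4723, 0.1734, 0.4405]
ee_rot: [-3.135, 0.001, 1.67]
wrist_force: [-0.4, -0.2, -1.1]
width: 0.0172
finger_force: 30.0
```

>>> apply_moves --moves '[[[0,0,0,0,1],[0,0,0,0,1],[0,0,0,0,1]]]'

```text
time: 8.35
tool_pos: [0.4721, 0.17, 0.4433]
ee_rot: [-3.141, 0.0, 1.67]
wrist_force: [-0.8, -0.3, -2.1]
width: 0.0169
finger_force: 30.0
```

```bash
python3 - <<'E'
from h import *
go([.4715,.1726,.2238],95.7)
S=cam("scene"); g,y=grasp(); p=proj(S,g); print(p)
a=int(p[0]);b=int(p[1]); bx=(a-50,b-25,a+25,b+50)
m=mask(S,(0,120,40),(8,255,255),bx);ys,xs=np.nonzero(m); q=np.c_[xs,ys].astype(np.float32); v=cv2.fitLine(q,cv2.DIST_L2,0,.01,.01).ravel(); print(len(xs),v)
c=v[2:];k=(q-c)@v[:2]
for e in(k.min(),k.max()): print(inplane(S,c+v[:2]*e)[0])
cv2.imwrite("pics/c6.png",crop(S,bx,8)); print(bx); np.savez("s6.npz",**S)
E
```

```text
t 8.35 grasp [0.4721 0.17   0.2633] yaw 95.7 F [-0.77 -0.32 -2.11] w 0.0169 -> move [ 0.053 -0.006  0.79 ] turn 0.0
[384.81084392 153.60375048]
26 [  0.39766192  -0.917532   370.6154     158.46153   ]
[-0.03505741 -0.03959572]
[-0.02980814 -0.004805  ]
(334, 128, 409, 203)
```

View pics/c6.png

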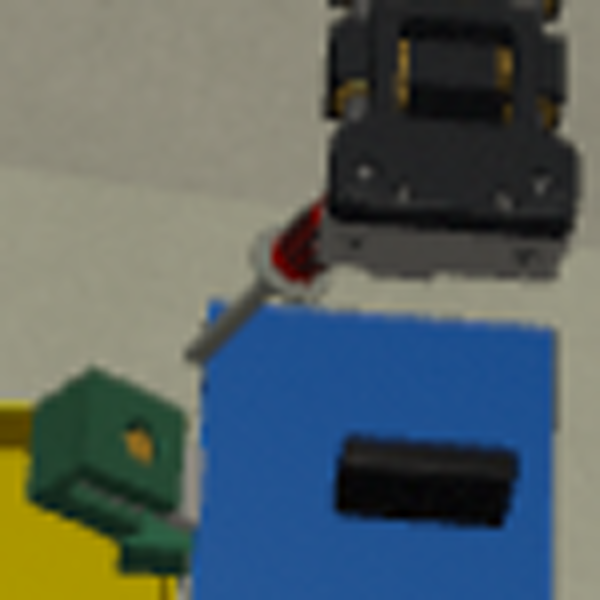

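```bash
python3 - <<'E'
from h import *
S=cam(0,"s6.npz")
tip,X=inplane(S,(357.8,171.6)); fl,_=inplane(S,(368.8,161.1))
print("tip",tip,np.linalg.norm(tip),np.degrees(np.arctan2(-tip[0],-tip[1])),X); print("fl",fl,np.linalg.norm(fl)); d=fl-tip; print(np.linalg.norm(d),np.degrees(np.arctan2(d[0],d[1])))
for th in(30,33,35,38):
    t=np.radians(th); y=np.radians(95.7); g,_=grasp(); u=np.array([np.cos(y)*np.sin(t),np.sin(y)*np.sin(t),np.cos(t)]); print(th,proj(S,g-.1066*u),proj(S,g-.0426*u))
print(proj(S,np.array([.479,.0975,.116])),onz(S,(351.1,182.4),.115))
E
```

```text
tip [-0.06083674 -0.08906041] 0.10785576146868356 34.33679603878168 [0.47813548 0.10946099 0.17452203]
fl [-0.03636698 -0.03724928] 0.052058299736334676
0.05729888004484238 25.280789801914494
30 [360.54034478 172.50028235] [374.70753016 161.46999127]
33 [358.83496848 171.7553177 ] [374.00948826 161.15158208]
35 [357.73112164 171.23105109] [373.55939805 160.92777753]
38 [356.12794854 170.40428342] [372.90848341 160.57536186]
[351.97214264 182.89920886] [0.47721137 0.09482918 0.115     ]
```

```bash
python3 - <<'E'
from h import *
S=cam(0,"s6.npz");S0=cam(0,"scene0.npz");T=cam("top");T0=cam(0,"top0.npz"); np.savez("t6.npz",**T)
for n,a,b,(x0,y0,x1,y1) in(("S",S,S0,(354,150,384,176)),("T",T,T0,(262,200,300,232))):
    d=np.abs(a["image"].astype(int)-b["image"]).max(2); h=cv2.cvtColor(a["image"],cv2.COLOR_RGB2HSV)
    print(n,x0,y0)
    for y in range(y0,y1): print(y,"".join("." if d[y,x]<14 else ("r" if (h[y,x,0]<8 or h[y,x,0]>174) and h[y,x,1]>120 else "#" if h[y,x,2]<70 else "o") for x in range(x0,x1)))
g,_=grasp()
print(proj(T,g), proj(T,g+[.006,-.0605,-.0875]))
E
```

```text
S 354 150
150 ....................o#########
151 ....................o#########
152 ....................o#########
153 ..................oo##########
154 .................o#ro#########
155 ................o#rro#########
156 ..............oo#rrr##########
157 ............ooorrrr###########
158 ............oorrrr#o#o####oooo
159 ...........ooorrrrr#ooo###oo##
160 ...........ooorrrrr#ooo#oooooo
161 ...........oooorrrrr#ooooo#oo#
162 ............oooorrrooo....oooo
163 ...........oooooooooo.........
164 ..........oo##ooooooo.........
165 ..........o##o.ooooo..........
166 ........oo##oo..oo............
167 .......oo##o..................
168 ......oo##o...................
169 ......o##o....................
170 ....oo##o.....................
171 ...oo##o......................
172 ...o##o.......................
173 ...ooo........................
174 ..............................
175 ..............................
T 262 200
200 ##########o...........................
201 ##########oo..........................
202 ##########oo..........................
203 ###o#######o.........................
[... 561 characters left out ...]
217 ####ooooo####rroooooooooo.............
218 ####ooooo#####oooooooooo..............
219 ...#ooooo#####oooo..oo................
220 ...##ooooo####ooo.....................
221 ....#ooooo####oo......................
222 #####ooooo####o.......................
223 ####ooooooo###o.......................
224 ##ooooooooo###oo......................
225 ooooooooooo###oo......................
226 ooooooooooo####o......................
227 ooooooooooo####o......................
228 oooooooooooo###oo.....................
229 ooooo##ooooo###oo.....................
230 #######ooooo####o.....................
231 ########oooo####o.....................
[262.9794746  216.88716372] [285.10473053 216.24828655]
```

```bash
python3 - <<'E'
from h import *
S=cam(0,"s6.npz");T=cam(0,"t6.npz"); g,_=grasp(); print(g)
t=tri(S,(358.2,172.5),T,(286,217.1));f=tri(S,(370,161.6),T,(277.2,217.1)); m=tri(S,(351.1,182.4),T,(290.2,216.9))
print("tip",t,"fl",f,"mouthpin",m)
d=f[0]-t[0];print(np.linalg.norm(d),np.degrees(np.arctan2(d[1],d[2])))
for th in(25,30,35):
    a=np.radians(th); y=np.radians(95.7); u=np.array([np.cos(y)*np.sin(a),np.sin(y)*np.sin(a),np.cos(a)]); print(th,[(proj(c,g-L*u)).round(1) for c in(S,T) for L in(.1066,.0426)])
E
```

```text
[0.4721472  0.17008109 0.26374946]
tip (array([0.47569435, 0.1090372 , 0.16651999]), np.float64(0.0033734289432096787)) fl (array([0.47302562, 0.13407178, 0.22048395]), np.float64(0.005949997647443071)) mouthpin (array([0.47907052, 0.09573954, 0.11813588]), np.float64(0.0015772545177140027))
0.059547970994357706 24.887199097370587
25 [array([363.5, 173.6]), array([376. , 161.9]), array([280.4, 216.9]), array([270.2, 216.9])]
30 [array([360.6, 172.5]), array([374.7, 161.5]), array([282.9, 216.6]), array([271.3, 216.8])]
35 [array([357.8, 171.2]), array([373.6, 160.9]), array([285.2, 216.2]), array([272.2, 216.6])]
```

```bash
python3 - <<'E'
from h import *
S=cam(0,"s6.npz");T=cam(0,"t6.npz")
print(onz(T,(286,217.1),.1665),onz(S,(358.2,172.5),.1665),onz(T,(290.2,216.9),.1135),onz(S,(351.1,182.8),.1135))
S0=cam(0,"scene0.npz");T0=cam(0,"top0.npz")
for n,s,(x0,y0,x1,y1) in(("S",S0,(340,172,360,202)),("T",T0,(284,209,304,226))):
    h=cv2.cvtColor(s["image"],cv2.COLOR_RGB2HSV); print(n,x0,y0)
    for y in range(y0,y1): print(y," ".join("%3d/%2d"%(h[y,x,0],h[y,x,2]//4) for x in range(x0,x1)) if 0 else "".join("P" if h[y,x,0]<34 and h[y,x,2]>60 and h[y,x,1]>70 else "g" if 34<h[y,x,0]<98 and h[y,x,1]>60 and h[y,x,2]>62 else "d" if h[y,x,2]<=62 else "." for x in range(x0,x1)))
E
```

```text
[0.4759068  0.10736228 0.1665    ] [0.47540004 0.11070382 0.1665    ] [0.47920647 0.0967771  0.1135    ] [0.477554   0.09497323 0.1135    ]
S 340 172
172 ....................
173 ....................
174 .....g..............
175 ....gggg............
176 ..ggggggggg.........
177 .gggggggggggg.......
178 ggggggggggggggg.....
179 ggggggggggggggggg...
180 ggggggggggddggggg...
181 ggggdgggggdddgggg...
182 ggggdgggggPPPgggg...
183 ggggggggggPPPdggg...
184 gggdggggggPPPdggg...
185 gggdgggggggPPgggg...
186 gggdddggggggggggg...
187 gdddddddggggggggg...
188 dddddddddddgggggg...
189 dddgggdddddddgggg...
190 ddddgggg.ddddddgg...
191 dddddddggg.ddddd....
192 PPdddddddgggggd.....
193 PPPPgddddddgggg.....
194 PPPPPPgddddggggggg..
195 PPPPPPPPgdgggggggg..
196 PPPPPPPPPdddddgggg..
197 PPPPPPPPPddddddddg..
198 PPPPPPPPPddddddddg..
199 PPPPPPPPPggggddddg..
200 PPPPPPPPPPPPPPPP....
201 PPPPPPPPPPPPPPPP....
T 284 209
209 .PPPPPPPPPPPPPPPPPPP
210 .PPPPPPPPPPPPPPPPPPP
211 .PPPPPPPPPPPP.ggPPPP
212 ..PPPgggggggddddgPPP
213 ..gggggdddddddddgPPP
214 ...ggggggdgdddddgPPP
215 ...ggPPPgdddddddgPPP
216 ...ggPPP.gdddddddPPP
217 ...ggPPPPggddddddPPP
218 ...ggPPPPgggdddddPPP
219 ....ddPPgggddddddgPP
220 ....ddddgggddddddgPP
221 ....gdddgdgdddggg.PP
222 ...ggggggggPPPPPPPPP
223 ...gggPPPPPPPPPPPPPP
224 ...PPPPPPPPPPPPPPPPP
225 ...PPPPPPPPPPPPPPPPP
```

>>> apply_moves --moves '[[[-0.05,0.01,0.25,0,1],[-0.1,0.02,0.5,0,1],[-0.15,0.03,0.7,0,1],[-0.19,0.03,0.85,0,1],[-0.19,0.03,0.85,0,1],[-0.19,0.03,0.85,0,1]]]'

```text
time: 9.2
tool_pos: [0.4748, 0.1618, 0.4016]
ee_rot: [3.141, -0.0, 1.671]
wrist_force: [-0.4, -0.9, -1.9]
width: 0.0173
finger_force: 30.0
```

```bash
python3 - <<'E'
from h import *
go([.4715,.1726,.2238],95.7)
S=cam("scene");S0=cam(0,"scene0.npz");T=cam("top");T0=cam(0,"top0.npz"); np.savez("s7.npz",**S);np.savez("t7.npz",**T)
a=S["image"];b=T["image"]
for n,a,b,(x0,y0,x1,y1) in(("S",S,S0,(346,164,378,192)),("T",T,T0,(272,208,300,226))):
    d=np.abs(a["image"].astype(int)-b["image"]).max(2); h=cv2.cvtColor(a["image"],cv2.COLOR_RGB2HSV)
    print(n,x0,y0)
    for y in range(y0,y1): print(y,"".join("." if d[y,x]<14 else ("r" if (h[y,x,0]<8 or h[y,x,0]>174) and h[y,x,1]>120 else "#" if h[y,x,2]<70 else "o") for x in range(x0,x1)))
cv2.imwrite("pics/c7.png",np.hstack([crop(S,(336,150,386,200),8),crop(T,(262,195,312,245),8)]))
E
```

```text
t 9.2 grasp [0.4748 0.1618 0.2216] yaw 95.76 F [-0.37 -0.93 -1.91] w 0.0173 -> move [ 0.221 -0.044 -0.045] turn 0.006
S 346 164
164 ....................o#r#########
165 .................ooo#rr#########
166 ................ooo#rr#o########
167 ...............ooorrrr#o########
168 ...............oorrrrr#oo####o##
169 ...............oorrrrr#o###o#ooo
170 ...............ooorrrr#ooo#o#ooo
171 ...............oooorrr#ooooooooo
172 ...............ooooorroooooooooo
173 ..............oo#ooooooo........
174 .............oo##ooooooo........
175 ............oo##o..oooo.........
176 ...........oo##o................
177 ..........oo##o.................
178 .........oo##o..................
179 .......ooo##o...................
180 .......oo##.....................
181 .......o##......................
182 ........#.......................
183 ................................
184 ................................
185 ................................
186 ................................
187 ................................
188 ................................
189 ................................
190 ................................
191 ................................
T 272 208
208 oo#####o....................
209 oo#####o....................
210 ooo####oo...................
211 ooo####oo...................
212 ooo#####o...................
213 ooo#####oo..................
214 oooo####ooo.................
215 oooo####oooooo..............
216 oooo####oooooo.oo...........
217 oooo####oooooo.oo...........
218 oooo####ooooo..oo...........
219 ooooo###ooo.................
220 ooooo###oo..................
221 ooooo###oo..................
222 ooooo###oo..................
223 oooooo##oo..................
224 oooooo###o..................
225 oooooo###o..................
```

View pics/c7.png

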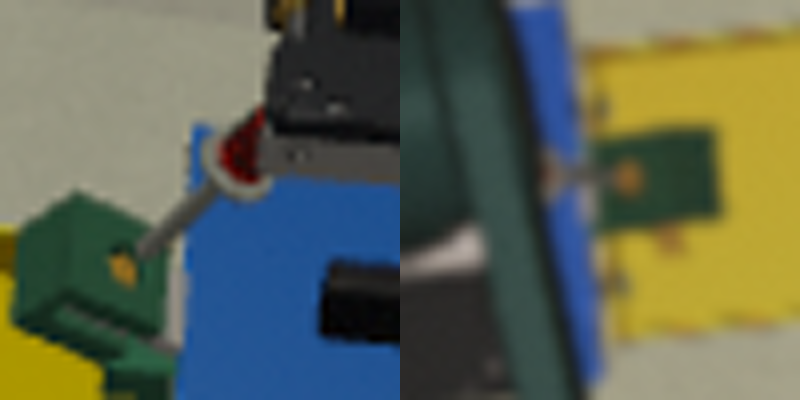

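>>> apply_moves --moves '[[[-0.04,0,0.04,0,1],[-0.08,0,0.09,0,1],[-0.12,0,0.14,0,1],[-0.15,0,0.18,0,1],[-0.18,0,0.21,0,1],[-0.18,0,0.21,0,1]]]'

```text
time: 10.05
tool_pos: [0.4756, 0.1527, 0.3905]
ee_rot: [-3.141, -0.0, 1.671]
wrist_force: [0.2, 0.2, -2.8]
width: 0.0172
finger_force: 30.0
```

```bash
cat > look.py <<'E'
from h import *
def look(bs=(340,164,378,196),bt=(272,208,300,226)):
    S=cam("scene");S0=cam(0,"scene0.npz");T=cam("top");T0=cam(0,"top0.npz")
    for n,a,b,(x0,y0,x1,y1) in(("S",S,S0,bs),("T",T,T0,bt)):
        d=np.abs(a["image"].astype(int)-b["image"]).max(2); h=cv2.cvtColor(a["image"],cv2.COLOR_RGB2HSV); print(n,x0,y0)
        for y in range(y0,y1):
            r="".join("." if d[y,x]<14 else ("r" if (h[y,x,0]<8 or h[y,x,0]>174) and h[y,x,1]>120 else "#" if h[y,x,2]<70 else "o") for x in range(x0,x1))
            if r.strip("."): print(y,r)
    return S,T
E
python3 - <<'E'
from look import *
go([.4715,.1726,.2238],95.7); print(telemetry.get_obs()["wrist_torque"]); look()
E
```

```text
t 10.05 grasp [0.4756 0.1527 0.2105] yaw 95.74 F [ 0.23  0.19 -2.84] w 0.0172 -> move [ 0.405 -0.042 -0.266] turn 0.004
[ 0.03461379  0.10992181 -0.05076674]
S 340 164
164 ........................o#############
165 ........................o########o####
166 .......................#r########o####
167 ....................ooo###############
168 ...................oo##r##############
169 ..................o.orrr##############
170 .................ooorrrr#o############
171 .................ooorrr##o####o#oooo##
172 .................ooorrr#oo#oo#oooooooo
173 .................oooorr#oooooooooooooo
174 .................ooooorrooo.oooooooooo
175 ................ooooooooooo..........o
176 ...............ooo#ooooooo............
177 ...............oo#o...oo..............
178 .............ooo#o....................
179 ............ooo#o.....................
180 ...........oo##.......................
181 ..........#oo#........................
182 .........oo###........................
183 ..........##o.........................
184 ..........oo..........................
T 272 208
208 ##oooo######................
209 ##ooooo#####o...............
210 ##ooooo#####o...............
211 ##ooooo#####o...............
212 ##ooooo#####o...............
213 ##oooooo####oo..............
214 ###ooooo####oo..............
215 ###ooooo####oo....o#........
216 ###ooooo####oo.ooooo#.......
217 ###ooooo####oo.ooooo#.......
218 ###oooooo###oo.o..oo........
219 ####ooooo###o...............
220 ####ooooo###o...............
221 ####ooooo###o...............
222 ##ooooooo###oo..............
223 #ooooooooo##oo..............
224 oooooooooo###o..............
225 oooooooooo###o..............
```

>>> apply_moves --moves '[[[-0.01,0,0.02,0,1],[-0.03,0,0.04,0,1],[-0.04,0,0.06,0,1],[-0.055,0,0.08,0,1],[-0.07,0,0.1,0,1],[-0.07,0,0.1,0,1]]]'

```text
time: 10.9
tool_pos: [0.476, 0.1506, 0.3897]
ee_rot: [3.135, -0.005, 1.673]
wrist_force: [-1.5, 6.4, 11.5]
width: 0.0174
finger_force: 30.2
```

```bash
python3 - <<'E'
from look import *
go([.4715,.1726,.2238],95.7); print(telemetry.get_obs()["wrist_torque"]); look()
E
```

```text
t 10.9 grasp [0.476  0.1506 0.2097] yaw 95.84 F [-1.48  6.37 11.47] w 0.0174 -> move [ 0.448 -0.044 -0.282] turn 0.014
[ 0.8745853   0.54806347 -0.10023202]
S 340 164
164 ........................##############
165 ........................##############
166 .......................o##############
167 ......................o###############
168 ..................oooor###############
169 .................oo.orrro#############
170 .................ooorrr#o#############
171 .................oorrrr#oo###ooo###o##
172 .................oorrrrooo###ooooooooo
173 .................ooorrrooooo#ooooooooo
174 .................oooorrroooooooooooooo
175 ................ooooooooooo.....oooooo
176 ...............ooo##oooooo............
177 ...............oo#o.ooooo.............
178 .............ooo#o....................
179 ............ooo##.....................
180 ...........oo##.......................
181 ..........#o##........................
182 .........oo###........................
183 ..........##o.........................
184 ..........#o..........................
T 272 208
208 ###ooooo####o...............
209 ###ooooo####oo..............
210 ###ooooo####oo..............
211 ####oooo#####o..............
212 ####ooooo####o..............
213 ####ooooo#####..............
214 ####ooooo#####..............
215 ####ooooo#####....##........
216 #####oooo#####.ooooo#.......
217 #####ooooo####.ooooo#.......
218 #####ooooo###o.ooooo........
219 #####ooooo###o..............
220 #####ooooo###o..............
221 ######oooo###o..............
222 ####ooooooo##oo.............
223 ##ooooooooo###o.............
224 ooooooooooo###o.............
225 ooooooooooo###o.............
```

>>> apply_moves --moves '[[[-0.01,0,0.02,0,1],[-0.025,0,0.04,0,1],[-0.04,0,0.06,0,1],[-0.05,0,0.07,0,1],[-0.05,0,0.07,0,1]]]'

```text
time: 11.62
tool_pos: [0.4762, 0.1483, 0.3866]
ee_rot: [3.134, -0.005, 1.673]
wrist_force: [-2.6, 6.7, 11.9]
width: 0.0173
finger_force: 30.2
```

```bash
python3 - <<'E'
from look import *
go([.4715,.1726,.2238],95.7); print(telemetry.get_obs()["wrist_torque"]); look()
E
```

```text
t 11.62 grasp [0.4762 0.1483 0.2066] yaw 95.85 F [-2.65  6.65 11.9 ] w 0.0173 -> move [ 0.494 -0.044 -0.344] turn 0.015
[ 0.92804031  0.61231605 -0.09631853]
S 340 164
164 .......................####o##########
165 .......................###############
166 ......................o########oo#####
167 .....................o################
168 ....................o#o###############
169 ..................oo#rr###############
170 ................oooorr#o##############
171 ................ooorrr#oo#############
172 ................ooorrrooo####oooooo##o
173 ................ooorrrooo#o##ooooooooo
174 ................ooorrroooooooooooooooo
175 ................ooooorrooooooooooooooo
176 ...............oo#ooooooo...........oo
177 ...............o##ooooooo.............
178 .............oo##o..oooo..............
179 ............oo###.....................
180 ...........oo##.......................
181 ..........#o##........................
182 .........oo###........................
183 ..........###.........................
184 ..........#o#.........................
185 ............o.........................
T 272 208
208 o###ooooo####oo.............
209 o###ooooo####oo.............
210 o###ooooo####oo.............
211 ####oooooo####o.............
212 #####ooooo#####.............
213 #####ooooo#####.............
214 #####ooooo#####...#.........
215 #####ooooo#####..####.......
216 ######ooooo#####ooo##.......
217 ######ooooo#####oooo#.......
218 ######ooooo####..o#o........
219 ######ooooo####...#.........
220 #######oooo#####............
221 #######oooo#####............
222 #####ooooooo###.............
223 ###ooooooooo###.............
224 #ooooooooooo###o............
225 oooooooooooo##oo............
```

>>> apply_moves --moves '[[[0.02,0,0.02,0,1],[0.03,0,0.05,0,1],[0.03,0,0.08,0,1],[0.02,0,0.11,0,1],[0.0,0,0.14,0,1],[-0.02,0,0.17,0,1],[-0.02,0,0.17,0,1]]]'

```text
time: 12.6
tool_pos: [0.4763, 0.1478, 0.3795]
ee_rot: [3.132, -0.007, 1.673]
wrist_force: [-2.7, 8.1, 14.5]
width: 0.017
finger_force: 30.4
```

```bash
python3 - <<'E'
from look import *
go([.4715,.1726,.2238],95.7); print(telemetry.get_obs()["wrist_torque"]); look()
E
```

```text
t 12.6 grasp [0.4763 0.1478 0.1995] yaw 95.87 F [-2.72  8.13 14.55] w 0.017 -> move [ 0.503 -0.045 -0.485] turn 0.017
[ 1.14237363  0.84207663 -0.18341055]
S 340 164
164 ......................o###############
165 ......................o###############
166 ......................o###############
167 ......................o###############
168 .....................o#########o######
169 ....................o#################
170 ..................oo#r################
171 ................ooorrro###############
172 ...............ooorrrro###############
173 ...............ooorrr##o##############
174 ...............ooorrrr#oo###oooooooooo
175 ...............ooorrr#ooooo#oooooooooo
176 ...............ooooorroooooooooooooooo
177 ...............oooooooooo.oooooooooooo
178 .............ooo#ooooooo..............
179 ............ooo##..oooo...............
180 ...........ooo#.......................
181 ..........#o##........................
182 .........oo##.........................
183 ..........###.........................
184 ..........#o#.........................
185 ...........o#.........................
T 272 208
208 o####ooooo####o.............
209 oo###ooooo####o.............
210 oo###ooooo####o.............
211 o####ooooo####o.............
212 ######oooo#####.............
213 ######oooo#####.............
214 ######ooooo####...#.........
215 ######ooooo####..####.......
216 ######ooooo####.ooo##.......
217 #######oooo####.oooo#.......
218 #######oooo####..#oo........
219 #######ooooo####..#.........
220 #######ooooo####............
221 #######ooooo####............
222 #######ooooo####............
223 ###ooooooooo####............
224 #oooooooooooo##o............
225 ooooooooooooo##o............
```

>>> apply_moves --moves '[[[0.03,-0.02,0.02,0,1],[0.06,-0.03,0.05,0,1],[0.07,-0.03,0.08,0,1],[0.06,-0.03,0.11,0,1],[0.04,-0.03,0.14,0,1],[0.02,-0.03,0.17,0,1],[0.02,-0.03,0.17,0,1]]]'

```text
time: 13.58
tool_pos: [0.4753, 0.1489, 0.3718]
ee_rot: [3.129, -0.007, 1.674]
wrist_force: [-1.2, 9.6, 16.7]
width: 0.0173
finger_force: 30.2
```

```bash
python3 - <<'E'
from look import *
go([.4715,.1726,.2238],95.7); print(telemetry.get_obs()["wrist_torque"]); look()
E
```

```text
t 13.57 grasp [0.4753 0.1489 0.1918] yaw 95.9 F [-1.15  9.63 16.65] w 0.0173 -> move [ 0.48  -0.028 -0.64 ] turn 0.02
[ 1.23224071  0.33034816 -0.01475021]
S 340 164
164 .......................###############
165 .......................###############
166 .......................###############
167 .......................####o##########
168 .......................###############
169 .....................oo###############
170 ....................o#r########o######
171 ................o.oo#rr###############
172 ...............oooo#rr################
173 ...............ooorrrro###############
174 ..............ooorrrrr#o##############
175 ...............oorrrrroo####ooo#o#####
176 ...............ooorrrroo###ooooooooooo
177 ...............oooorrroooooooooooooooo
178 ..............oooooooooooooooooooooooo
179 ............ooo##ooooooo........oooooo
180 ...........ooo##..ooooo...............
181 ..........#oo##.......................
182 .........ooo##........................
183 ..........###.........................
184 ..........oo#.........................
185 ...........o#.........................
192 o#....................................
T 272 208
208 o####oooo####oo.............
209 o####oooo####oo.............
210 oo###ooooo####o.............
211 oo###ooooo####o.............
212 o####ooooo#####.............
213 ######oooo#####.............
214 ######oooo#####...#.........
215 ######oooo######.####.......
216 ######ooooo####oooo##.......
217 ######ooooo####ooooo#.......
218 #######oooo####.ooo##.......
219 #######oooo####...##........
220 #######oooo#####............
221 #######ooooo####............
222 #######ooooo####............
223 ####oooooooo###.............
224 ##oooooooooo###o............
225 oooooooooooo###o............
```

>>> apply_moves --moves '[[[-0.02,0,0.04,0,1],[-0.05,0,0.08,0,1],[-0.08,0,0.12,0,1],[-0.1,0,0.16,0,1],[-0.12,0,0.19,0,1],[-0.12,0,0.19,0,1]]]'

```text
time: 14.42
tool_pos: [0.4756, 0.1403, 0.3548]
ee_rot: [-3.141, 0.001, 1.671]
wrist_force: [2.5, -0.3, -0.7]
width: 0.0171
finger_force: 29.9
```

```bash
python3 - <<'E'
from look import *
go([.4715,.1726,.2238],95.7); print(telemetry.get_obs()["wrist_torque"]); look((330,164,378,205))
E
```

```text
t 14.43 grasp [0.4756 0.1403 0.1748] yaw 95.74 F [ 2.54 -0.3  -0.71] w 0.0171 -> move [ 0.65  -0.017 -0.98 ] turn 0.004
[ 0.05556112 -0.59174352  0.10585545]
S 330 164
164 ...............................#o###############
165 .............................oo#################
166 .............................###################
167 ............................o###################
168 ............................o###################
169 ............................o###################
170 ............................o###oo##############
171 ............................o###################
172 ...........................o####################
173 ..........................o#########oo##########
174 ........................oo#r####################
175 ......................ooo#rr####################
176 .......................orrrro###################
177 .....................oo.rrrro###################
178 .....................ooorrrroo##################
179 .....................ooorrr#oo###ooooooooooo####
180 ......................oooorroo#o#ooooooooooooooo
181 ....................#oooooo
[... 455 characters left out ...]
..o#oooo...................................
204 ........oooo....................................
T 272 208
208 ooooo###oooo####oo..........
209 ooooo####oooo###oo..........
210 ooooo####oooo###oo..........
211 ooooo####oooo####o..........
212 oo#######oooo#####..........
213 #########oooo#####..........
214 #########oooo######.........
215 ##########oooo######........
216 ##########oooo#######.......
217 ##########oooo#######.......
218 ##########oooo#######.......
219 ##########oooo######........
220 ##########ooooo###..........
221 ###########oooo###..........
222 ###########oooo###..........
223 #######oooooooo###o.........
224 ######ooooooooo###o.........
225 ####ooooooooooo##oo.........
```

>>> apply_moves --moves '[[[0.1,0,-0.14,0,1],[0.25,0,-0.36,0,1],[0.42,0,-0.6,0,1],[0.6,0,-0.85,0,1],[0.7,0,-1.3,0,1],[0.7,0,-1.8,0,1],[0.7,0,-1.8,0,1],[0.7,0,-1.8,0,1]]]'

```text
time: 15.52
tool_pos: [0.4716, 0.1758, 0.445]
ee_rot: [-3.14, -0.0, 1.672]
wrist_force: [0.1, 0.0, -2.6]
width: 0.0172
finger_force: 30.0
```

```bash
python3 - <<'E'
from look import *
go([.4715,.1726,.2238],95.7); S,T=look((330,140,385,206),(272,205,306,232))
print(onz(S,(341.2,201.5),.011)); np.savez("s8.npz",**S);np.savez("t8.npz",**T)
E
```

```text
t 15.53 grasp [0.4716 0.1758 0.265 ] yaw 95.77 F [ 0.12  0.02 -2.56] w 0.0172 -> move [-0.063 -0.009  0.825] turn 0.007
S 330 140
140 ...............................................####o###
141 ...............................................####o###
142 ...............................................o###o###
143 ................................................o######
144 ................................................o######
145 ................................................#######
146 ...............................................o#######
147 ...............................................o#######
148 ...............................................o####o##
149 ...............................................o#######
150 ...............................................o#######
151 ...............................................o#######
152 .............................................or########
153 ............................................orr########
154 ...........................................o#rro#######
155 ..........................................o#rrro#######
156 ......
[... 2190 characters left out ...]
..
215 #ooooo...........#oo..............
216 #roooooooooo....#oooo.............
217 #rroooooooooo...#oooo.............
218 #rroooooooooo....#oo..............
219 ##oooooooooo.....###..............
220 #ooooo............................
221 ##ooo.............................
222 #oo...............................
223 ##o...............................
224 ##o...............................
225 ##oo..............................
226 ##oo..............................
227 ###o..............................
228 ###o..............................
229 ###oo.............................
230 ###oo.............................
231 ####o.............................
[0.48284317 0.07219585 0.011     ]
```

```bash
python3 - <<'E'
from look import *
S=cam(0,"s8.npz");T=cam(0,"t8.npz");g,_=grasp()
t=tri(S,(359.9,171.7),T,(284,217.3));f=tri(S,(371.5,160.8),T,(274.5,217.3))
for q in(t,f): print(q[0]-g,q[1])
S0=cam(0,"scene0.npz");S4=cam("scene"); h=cv2.cvtColor(S4["image"],cv2.COLOR_RGB2HSV)
for y in range(150,168): print(y," ".join("%3d"%v for v in h[y,228:258,2]))
E
```

```text
[ 0.00333662 -0.06139837 -0.0934461 ] 0.0014116000180742164
[ 0.00083513 -0.03582653 -0.03944266] 0.0014055422025491308
150 152 152 152 151 136 139 140 140 137 137 138 138 137 150 152 154 154 153 154 153 151 153 153 153 154 155 154 152 152 153
151 153 154 152 151 134 143 143 143 142 143 142 142 142 143 142 140 141 141 138 138 139 140 140 154 155 154 155 155 153 153
152 154 153 151 150 139 144 144 144 144 144 144 144 144 144 144 144 144 144 143 143 143 143 143 143 140 154 155 155 155 153
153 151 151 151 150 141 143 144 144 144 144 145 144 145 144 145 144 144 144 144 144 144 144 144 143 121 153 153 153 154 151
154 152 151 152 137 144 144 144 145 144 145 144 144 145 144 144 144 144 144 144 144 144 144 145 143  91 153 154 154 153 150
155 155 154 152 135 144 145 144 144 144 144 144 145 144 144 144 144 144 144 143 144 144 145 144 127  71 111 153 153 153 151
156 154 153 151 140 144 144 144 144 144 144 144 144 144 144 144 144 144 144 144 144 145 144 144 124  67  97 154 154 153 152
157 153 152 150 144 144 144 145 144 144 144 144 130 103 103 118 145 144 144 144 145 145 145 144  90  67  84 153 
[... 551 characters left out ...]
 144 142 141 140 145 145 145 144 145 145 145 144  86  68  68  69  84 154 155 153
163 153 142 144 125 163 167 142  90 113 145 145 144 145 145 145 145 145 145 146 146 146 143  65  66  68  67  70 152 154 154
164 151 142 143 103  98 101  90  73 107 145 145 145 145 145 145 145 146 145 145 145 145 128  63  67  68  67  70 130 154 155
165 151 145 144 103  75  77  76  73  73 145 145 145 145 145 145 146 145 145 145 146 144 107  67  67  66  68  70 104 154 154
166 138 145 144 139  75  78  76  73  69 131 146 146 145 145 145 145 146 145 145 145 144 105 121 122 120 103  86  97 150 152
167 142 144 145 144  81  76  77  75  72 109 145 145 145 146 145 145 146 146 145 145 144  89 143 143 143 142 139 121 151 152
```

```bash
python3 - <<'E'
from look import *
S=cam("scene");T=cam("top")
def dk(s,bx,bg):
    x0,y0,x1,y1=bx; v=cv2.cvtColor(s["image"],cv2.COLOR_RGB2HSV)[y0:y1,x0:x1,2].astype(float); w=np.clip(bg-v,0,None); w[w<15]=0
    yy,xx=np.mgrid[y0:y1,x0:x1]; print(v.astype(int) if s is T else ""); return (w*xx).sum()/w.sum(),(w*yy).sum()/w.sum()
p=dk(S,(236,156,245,163),144); print(p,onz(S,p,.075))
p=dk(T,(384,226,394,235),140); print(p,onz(T,p,.075))
E
```

```text
(np.float64(240.2406967537609), np.float64(158.98970704671416)) [ 0.43346227 -0.24189685  0.075     ]
[[163 163 162 163 163 161 160 162 162 163]
 [163 162 162 161 158 156 156 156 158 163]
 [163 164 161 159 157 155 149 144 151 160]
 [165 164 162 157 156 156 151 139 144 157]
 [163 163 160 158 158 161 154 143 144 156]
 [164 163 163 158 157 157 154 147 150 158]
 [165 163 163 160 155 154 152 150 156 161]
 [164 164 163 161 160 157 157 158 161 163]
 [165 165 165 163 163 162 161 162 163 163]]
(np.float64(nan), np.float64(nan)) [nan nan nan]<stdin>:5: RuntimeWarning: invalid value encountered in scalar divide
```

>>> apply_moves --moves '[[[-0.4,-0.2,0,-0.95,1],[-1.3,-0.5,0,-1.9,1],[-2.3,-0.8,0,-2.85,1],[-3.3,-1.2,0,-3.8,1],[-4.3,-1.6,0,-4.75,1],[-5.3,-2.0,0,-5.7,1],[-6.3,-2.4,0,-6.65,1],[-7.2,-2.7,0,-7.6,1],[-8.0,-2.92,0,-8.5,1],[-8.19,-2.92,0.1,-8.87,1]]]'

```text
time: 17.02
tool_pos: [0.3667, -0.249, 0.4403]
ee_rot: [-3.141, -0.001, -3.064]
wrist_force: [0.0, 1.3, -0.7]
width: 0.017
finger_force: 30.0
```

>>> apply_moves --moves '[[[0,0,0.25,0,1],[0,0,0.5,0,1],[0,0,0.5,0,1],[0,0,0.5,0,1]]]'

```text
time: 17.52
tool_pos: [0.3678, -0.2459, 0.4158]
ee_rot: [-3.142, 0.0, -3.063]
wrist_force: [-0.6, 0.5, -1.0]
width: 0.0169
finger_force: 30.0
```

```bash
python3 - <<'E'
from look import *
go([.3673,-.2463,.1775],184.5)
S,T=look((222,95,262,170),(375,215,412,250))
g,y=grasp(); tx=np.array([np.cos(y),np.sin(y),0]); X=g-.0614*tx-[0,0,.0935]; print("pred tip",X,proj(S,X),proj(T,X))
E
```

```text
t 17.52 grasp [ 0.3678 -0.2459  0.2358] yaw -175.5 F [-0.64  0.51 -1.02] w 0.0169 -> move [ 0.011 -0.007  1.165] turn 0.0
S 222 95
95 ...ooo#####...ooo####o.............o###o
96 ....ooo####....#ooo##o.............oooo.
97 ....oo#####oooo#ooo##o..................
98 ....ooo###rrrrrro#o###..................
99 ....oooo#rrrrrrroooo##..................
100 .....ooo#rrrrrrr#ooo##o.................
101 .....oo#o#rrrrrr#ooo##o.................
102 .....ooo##rrrrrr#oo###o.................
103 ......o###rrrrrrr#oo###.................
104 ......ooo#rrrrrrroooo##.................
105 ......oooorrrrrrr#o#o##o................
106 ......oooorrrrrrr#ooo##o................
107 .......#oorrrrrrroooo##o................
108 .......o#orrrrrrroooo##.................
109 .......ooorrrrrrrooo#oo.................
110 ........oorrrrrrr.#oooo.................
111 .........orrrrrrr.o#oo..................
112 ..........orrrrrr.ooo...................
113 ..........orrrrrr.......................
114 ..........rrrrrrro......................
115 ..........orrrrrro......................
116 ..........orrrrrro.......
[... 2506 characters left out ...]
...oo####
236 ...................ooooooo....oo#####
237 ...................oooooooo...oo#####
238 ...................oooooooooooo######
239 ..................oooo####oooo#######
240 ..................ooo################
241 ...oooooooo.......ooo################
242 .ooooooooooo...oooooo################
243 .oo#######oooooooooo################o
244 oo##########ooooo##################oo
245 .o###########oo###################ooo
246 .o###############oooooo##########oooo
247 .o###########oooooooooo#########ooooo
248 .oo#########ooooooooooo########oooooo
249 .oo#########oo....oo###########oooooo
pred tip [ 0.42903773 -0.24131841  0.14276208] [237.31977412 143.94581458] [393.51939769 230.78069663]
```

```bash
python3 - <<'E'
from look import *
S=cam("scene");T=cam("top");S8=cam(0,"s8.npz");T8=cam(0,"t8.npz")
for n,a,b,(x0,y0,x1,y1) in(("S",S,S8,(228,122,248,152)),("T",T,T8,(380,222,402,245))):
    d=np.abs(a["image"].astype(int)-b["image"]).max(2)
    print(n,x0)
    for y in range(y0,y1): print(y," ".join("%3d"%v if v>9 else "  ." for v in d[y,x0:x1]))
E
```

```text
S 228
122   .   .  26  22  52 136 135 134 130 132 116  23  15   .   .   .   .   .   .   .
123   .   .   .  28  26  54 106 135 126 104  75  24  39   .   .   .   .   .   .   .
124   .   .   .  47  40  29  27  29  30  29  35  46  59   .   .   .   .   .   .   .
125   .   .   .   .  35  44  58  60  61  60  52  38   .   .   .   .   .   .   .   .
126   .   .   .   .   .   .  42  63  75  45   .   .   .   .   .   .   .   .   .   .
127   .   .   .   .   .   .  38  62  67  40   .   .   .   .   .   .   .   .   .   .
128   .   .   .   .   .   .  21  61  66  40   .   .   .   .   .   .   .   .   .   .
129   .   .   .   .   .   .  19  63  65  40   .   .   .   .   .   .   .   .   .   .
130   .   .   .   .   .   .  20  59  65  56   .   .   .   .   .   .   .   .   .   .
131   .   .   .   .   .   .  20  62  67  60   .   .   .   .   .   .   .   .   .   .
132   .   .   .   .   .   .  24  62  66  57   .   .   .   .   .   .   .   .   .   .
133   .   .   .   .   .   .   .  62  65  57   .   .   .   .   .   .   .   .   .   .
134   .   .   .   .   .   .   .  64  62  56   .   .   .   .   .   .   .   .   .   .
13
[... 2847 characters left out ...]
   .   .   .   .   .   .  20  43  62  74  79  65  44  33
238   .   .   .   .   .   .   .   .   .   .   .   .   .  12  28  51  73  91 101  88  68  50
239   .   .   .   .   .   .   .   .   .   .   .   .   .  19  37  60  87 108 120 118 104  81
240   .  10  11  10   .   .   .   .   .   .   .   .   .  22  53  85 114 127 130 129 123 108
241  35  39  40  41  40  28  11   .   .   .   .   .  10  24  59  96 117 124 121 121 123 121
242  79  82  83  83  78  59  32  13  12  19  29  34  39  47  70  98 112 117 119 119 119 125
243 114 112 112 111 107  95  69  50  45  54  64  73  80  84  92  98 106 116 118 120 122 127
244 115 112 114 114 114 111 103  85  75  76  85  94 103 112 108 108 113 119 122 121 125 133
```

```bash
python3 - <<'E'
from look import *
S=cam(0,"s8.npz");T=cam(0,"t8.npz")
print(onz(S,(236.2,143.2),.1428),onz(T,(394.3,231),.1428),tri(S,(236.2,143.2),T,(394.3,231)),onz(T,(390.2,229.4),.075))
h=cv2.cvtColor(T["image"],cv2.COLOR_RGB2HSV)
for y in range(224,238): print(y," ".join("%3d"%v for v in h[y,378:402,1]))
E
```

```text
[ 0.427134   -0.24515009  0.1428    ] [ 0.42829867 -0.24383682  0.1428    ] (array([ 0.42838363, -0.24398041,  0.14467316]), np.float64(0.0009667613348764653)) [ 0.43515788 -0.2420223   0.075     ]
224 114 160 168 167 167 167 168 168 167 168 169 167 170 168 168 169 171 173 172 125  31  31  44  44
225 107 159 168 168 168 169 169 168 170 169 170 167 169 169 169 168 168 172 169 131  44  23  42  42
226 108 159 169 169 169 168 169 167 168 169 168 169 168 169 170 167 168 170 172 138  59  17  41  43
227 104 159 169 166 168 169 167 167 168 168 170 170 171 169 168 168 168 170 170 145  73  12  39  43
228  96 155 171 167 168 166 169 168 168 171 171 171 169 167 168 170 170 170 172 149  81   5  38  43
229  82 149 171 167 168 166 170 168 169 169 170 168 167 165 168 167 168 169 172 152  87   7  38  43
230  68 145 170 167 167 168 166 166 167 168 168 171 168 166 168 167 168 169 172 155  97   9  36  43
231  54 137 169 169 169 169 167 167 167 170 169 168 169 168 168 168 169 168 172 164 106  14  35  43
232  43 136 170 167 167 167 166 167 166 168 169 169 169 169 167 168 169 168 173 165 111  21  33  43
233  36 131 168 168 167 168 168 168 169 167 168 169 167 168 168 169 168 169 172 167 118  26  33  44
234  33 124 165 167 169 167 166 167 169 168 167 168 168 168 166 167 166 168 172 169 123  33  29  43
235  27 115 160 168 166 167 167 166 168 167 168 168 168 168 168 168 168 171 171 171 129  42  25  41
236  22 113 161 168 168 169 169 169 169 169 169 170 171 169 169 171 171 171 172 169 139  60  15  40
237   9 102 159 171 172 170 169 167 167 168 168 168 168 161 160 155 151 151 150 144 118  55  13  40
```

>>> apply_moves --moves '[[[0,0.01,0.4,0,1],[-0.01,0.01,0.8,0,1],[-0.01,0.01,1.1,0,1],[-0.01,0.01,1.2,0,1],[-0.05,0.01,1.28,0,1],[-0.09,0.01,1.36,0,1],[-0.12,0.01,1.43,0,1],[-0.12,0.01,1.43,0,1],[-0.12,0.01,1.43,0,1]]]'

```text
time: 18.85
tool_pos: [0.3736, -0.2456, 0.3443]
ee_rot: [-3.141, 0.0, -3.064]
wrist_force: [-0.0, 0.3, -1.7]
width: 0.017
finger_force: 30.0
```

```bash
cat > lk2.py <<'E'
from look import *
def l2(bs=(228,122,250,166),k="s8.npz"):
    S=cam("scene");S8=cam(0,k); x0,y0,x1,y1=bs
    d=np.abs(S["image"].astype(int)-S8["image"]).max(2); print("S",x0)
    for y in range(y0,y1):
        if (d[y,x0:x1]>9).any(): print(y," ".join("%3d"%v if v>9 else "  ." for v in d[y,x0:x1]))
    return S
E
python3 - <<'E'
from lk2 import *
go([.3673,-.2463,.1775],184.5); print(telemetry.get_obs()["wrist_torque"]); l2()
E
```

```text
t 18.85 grasp [ 0.3736 -0.2456  0.1643] yaw -175.54 F [-0.01  0.26 -1.69] w 0.017 -> move [ 0.127 -0.004 -0.263] turn -0.004
[-0.0078672   0.08689194 -0.01255954]
S 228
122   .   .   .  22  73  75  76 102 133 134 132 130 134 129  87  74  77  73  84  79  15   .
123   .   .   .   .  74  74  73  94 136 137 134 134 136 132 100  77  75  74  87  81  35   .
124   .   .   .   .  40  73  74  88 134 134 139 134 134 124  42  77  74  74  85  81  37   .
125   .   .   .   .  34  72  73  88 134 130 133 132 136 122  56  73  74  74  81  81  22   .
126   .   .   .   .  27  71  70  75 135 129 133 129 129 123  65  72  72  74  75  77   .   .
127   .   .   .   .   .  69  72  72 132 132 130 132 132 118  36  94  71  72  69  57   .   .
128   .   .   .   .   .  23  70  72 137 136 131 131 132 117  30  71  71  69  71  61   .   .
129   .   .   .   .   .   .   .  55 134 135 132 133 129 116  31  51  69  71  68  21   .   .
130   .   .   .   .   .   .   .   . 130 132 131 129 128 119  30  33  71  36   .   .   .   .
131   .   .   .   .   .   .   .   . 130 132 128 130 134 115  27   .  21   .   .   .   .   .
132   .   .
[... 2048 characters left out ...]
   .   .  23  72  75  39   .   .   .   .   .   .   .   .
155   .   .   .   .   .   .   .   .   .   .  20  70  75  44   .   .   .   .   .   .   .   .
156   .   .   .   .   .   .   .   .   .   .  20  70  75  44   .   .   .   .   .   .   .   .
157   .   .   .   .   .   .   .   .   .   .  19  58  59  26   .   .   .   .   .   .   .   .
158   .   .   .   .   .   .   .   .   .   .  16  72  68  21   .   .   .   .   .   .   .   .
159   .   .   .   .   .   .   .   .   .   .  14  74  66  22   .   .   .   .   .   .   .   .
160   .   .   .   .   .   .   .   .   .   .   .  60  68  14   .   .   .   .   .   .   .   .
161   .   .   .   .   .   .   .   .   .   .   .  10  14   .   .   .   .   .   .   .   .   .
```

>>> apply_moves --moves '[[[-0.03,0.02,0.06,0,1],[-0.06,0.02,0.12,0,1],[-0.09,0.02,0.19,0,1],[-0.12,0.02,0.25,0,1],[-0.12,0.02,0.25,0,1],[-0.12,0.02,0.25,0,1]]]'

```text
time: 19.65
tool_pos: [0.3795, -0.2441, 0.3317]
ee_rot: [3.142, 0.0, -3.064]
wrist_force: [0.2, -0.3, -2.3]
width: 0.0171
finger_force: 30.0
```

```bash
python3 - <<'E'
from lk2 import *
go([.3673,-.2463,.1775],184.5); print(telemetry.get_obs()["wrist_torque"]); l2((228,140,250,172))
E
```

```text
t 19.65 grasp [ 0.3795 -0.2441  0.1517] yaw -175.54 F [ 0.22 -0.3  -2.26] w 0.0171 -> move [ 0.247 -0.024 -0.516] turn -0.004
[ 0.0252049   0.08442206 -0.02516663]
S 228
140   .   .   .   .   .   .   .   .  35 137 136 139 144 137 121  28   .   .   .   .   .   .
141   .   .   .   .   .   .   .   .  30 141 142 135 141 137 123  27   .   .   .   .   .   .
142   .   .   .   .   .   .   .   .  32 135 138 139 139 142 124  29   .   .   .   .   .   .
143   .   .   .   .   .   .   .   .  19 137 137 136 136 143 123  26  11   .   .   .   .   .
144   .   .   .   .   .   .   .  15  29 143 142 142 140 140 133  50  21   .   .   .   .   .
145   .   .   .   .   .   .   .  15  31  63 114 143 144 115  85  33  45   .   .   .   .   .
146   .   .   .   .   .   .   .  34  52  37  33  38  41  41  43  49  45   .   .   .   .   .
147   .   .   .   .   .   .   .   .  23  52  62  69  71  68  56  44   .   .   .   .   .   .
148   .   .   .   .   .   .   .   .   .   .   .  72  75  67   .   .   .   .   .   .   .   .
149   .   .   .   .   .   .   .   .   .   .   .  71  72  62   .   .   .   .   .   .   .   .
150   .   
[... 393 characters left out ...]
   .   .   .  70  72  60   .   .   .   .   .   .   .   .
155   .   .   .   .   .   .   .   .   .   .   .  56  73  76   .   .   .   .   .   .   .   .
156   .   .   .   .   .   .   .   .   .   .   .  54  72  81   .   .   .   .   .   .   .   .
157   .   .   .   .   .   .   .   .   .   .   .  41  67  48   .   .   .   .   .   .   .   .
158   .   .   .   .   .   .   .   .   .   .   .  54  73  55   .   .   .   .   .   .   .   .
159   .   .   .   .   .   .   .   .   .   .   .  54  72  58   .   .   .   .   .   .   .   .
160   .   .   .   .   .   .   .   .   .   .   .  55  74  57   .   .   .   .   .   .   .   .
161   .   .   .   .   .   .   .   .   .   .   .  23  41  36   .   .   .   .   .   .   .   .
```

>>> apply_moves --moves '[[[-0.15,0,0,0,1],[-0.3,0,0,0,1],[-0.45,0,0,0,1],[-0.6,-0.01,0,0,1],[-0.75,-0.01,0,0,1],[-0.9,-0.02,0,0,1],[-1.05,-0.02,0,0,1],[-1.16,-0.02,0,0,1],[-1.16,-0.02,0,0,1],[-1.16,-0.02,0,0,1]]]'

```text
time: 20.95
tool_pos: [0.4372, -0.2406, 0.3317]
ee_rot: [3.141, -0.002, -3.064]
wrist_force: [-4.9, -0.8, 0.5]
width: 0.0174
finger_force: 30.0
```

```bash
python3 - <<'E'
from lk2 import *
go([.4331,-.2405,.1195],184.5); print(telemetry.get_obs()["wrist_torque"]); l2((226,125,250,172))
E
```

```text
t 20.95 grasp [ 0.4372 -0.2406  0.1517] yaw -175.55 F [-4.89 -0.84  0.5 ] w 0.0174 -> move [0.082 0.009 0.645] turn -0.005
[-0.09300312  1.2960182  -0.05076801]
S 226
125 118 109 119 120 119 131 132 129 130 130 125 130 135 128 129 127 129 128 129 128 127 127 124 116
126 125 119  86  65  29  29  30 107 107 106 105 112 108 115 118 119 130 133 134 131 131 130 129 125
127 133 109  84  74   .   .  22 106 107 105 104 107 105 107 103 117 118  94  55  56  36  35  66  98
128 111  96  82  76  28   .  24 103 107 108 107 108 107 106 112 117 126  78   .   .   .   .   .   .
129  54  58  63  73  55  50  78 106 107 107 105 106 105 104  90  88 107  58   .   .   .   .   .   .
130  83  81  83  76  68  58 107 108 107 105 104 107 106 104  90  94  97  58  33  30  14  17  16   .
131 111 106 107 101  97  95 118 116 115 113 115 109 107 105  92  74  50  45  37  31  36  34  42  43
132  82  76  80  94 106  94 125 127 124 128 127 122 123 116  93  92  86  84  79  75  79  77  77  82
133  73  72  77  87 121 117  66 132 129 130 127 128 126 127 102 102  74  57  57  82  82  82 105 106
134  80  79  80  95 134 134  89 1
[... 2066 characters left out ...]

155   .   .   .   .   .   .   .   .  42  89  89  77  81  77  90  91  58  22   .   .   .   .   .   .
156   .   .   .   .   .   .   .   .  11  51  80  89  90  91  75  71  24   .   .   .   .   .   .   .
157   .   .   .   .   .   .   .   .   .   .  27  58  56  57  53  35   .   .   .   .   .   .   .   .
158   .   .   .   .   .   .   .   .   .   .   .   .  15  53  53  22   .   .   .   .   .   .   .   .
159   .   .   .   .   .   .   .   .   .   .   .   .   .  54  53  41   .   .   .   .   .   .   .   .
160   .   .   .   .   .   .   .   .   .   .   .   .   .  34  56  48   .   .   .   .   .   .   .   .
161   .   .   .   .   .   .   .   .   .   .   .   .   .  14  32  32   .   .   .   .   .   .   .   .
```

```bash
python3 - <<'E'
from lk2 import *
S=cam("scene"); m=mask(S,(0,120,40),(8,255,255),(222,115,256,165))
for y in range(118,160):
    x=np.nonzero(m[y])[0]
    if len(x): print(y,x.min(),x.max(),end="; ")
print()
P=np.array([.4372,-.2406,.1847])
for th in(-8,0,8,15):
    t=np.radians(th); tx=np.array([-.997,-.0785,0]); u=tx*np.sin(t)+np.array([0,0,np.cos(t)])
    print(th,"top",proj(S,P).round(1),"flange",proj(S,P-.073*u).round(1),"plate cross",proj(S,P-.1097*u/np.cos(t)).round(1))
E
```

```text
136 233 236; 137 232 236; 138 231 236; 139 232 236; 140 232 237; 141 232 237; 142 232 237; 143 233 237; 144 233 238; 145 234 238; 146 233 238; 147 234 238; 148 234 239; 149 234 239; 150 235 239; 151 238 239; 152 238 238; 153 236 240; 154 238 240; 
-8 top [234.4 137.1] flange [239.1 149.8] plate cross [241.3 155.8]
0 top [234.4 137.1] flange [238.4 152.7] plate cross [240.3 160.1]
8 top [234.4 137.1] flange [237.7 155.5] plate cross [239.3 164.4]
15 top [234.4 137.1] flange [237.  157.6] plate cross [238.3 168.3]
```

>>> apply_moves --moves '[[[-0.06,0,0,0,1],[-0.12,0,0.05,0,1],[-0.12,0,0.15,0,1],[-0.06,0,0.25,0,1],[-0.02,0,0.35,0,1],[-0.02,0,0.42,0,1],[-0.02,0,0.42,0,1]]]'

```text
time: 21.92
tool_pos: [0.4386, -0.2404, 0.3102]
ee_rot: [3.141, 0.0, -3.064]
wrist_force: [-0.2, -0.7, -0.9]
width: 0.0175
finger_force: 30.0
```

```bash
python3 - <<'E'
from lk2 import *
go([.4331,-.2405,.1195],184.5); print(telemetry.get_obs()["wrist_torque"]); l2((226,135,250,172))
S=cam("scene"); m=mask(S,(0,120,40),(8,255,255),(222,115,256,165))
for y in range(118,165):
    x=np.nonzero(m[y])[0]
    if len(x): print(y,x.min(),x.max(),end="; ")
E
```

```text
t 21.93 grasp [ 0.4386 -0.2404  0.1302] yaw -175.54 F [-0.21 -0.66 -0.89] w 0.0175 -> move [0.11  0.007 0.214] turn -0.004
[ 0.07117772  0.05111412 -0.0033406 ]
S 226
135  93  58  54  55  53  49  54  82 115 115 113 112 109 107 105  78 101 110  58   .   .   .   .   .
136 104  96  91  88  85  84  84 106 116 117 112 114 115 113 111  99 103  62  57  61  49  50  52  28
137 107 107 101 111 110 108 113 123 130 131 127 125 127 123 124 113 110  85  89  85  75  65  53  47
138 117  95  82  86  95 114 130  70 140 135 137 136 131 131 134 110 113 113 113 112 107 101  95  90
139 129  93  82  80  92 123 135  93 130 137 141 138 132 136 135 124 109  66   .   .  35  34  34  61
140  89  81  81  80  98 132 131  69 136 136 136 138 138 136 138 136 112  78   .   .   .   .   .   .
141   .  78  78  78  89 137 138 112  99 130 130 136 126 126 136 133 103  85  13   .   .   .   .   .
142   .  41  79  78  80 130 140 137 119 123 125 124  85  83  83  84  93  88  34   .   .   .   .   .
143   .  37  77  77  81 117 140 127 125 120 121 117 100  78  78  79  92  88  38   .   .   .   .   .
144   .   .  80  80  83 101 140 1
[... 1300 characters left out ...]
 .   .  47  82 137 131 120  98  87  73  89  70   .   .   .   .   .
158   .   .   .   .   .   .   .   .   .  55  92  79 110  76  68  69 101  97  47   .   .   .   .   .
159   .   .   .   .   .   .   .   .   .  17  73  88  83  99 100 111 114  81  24   .   .   .   .   .
160   .   .   .   .   .   .   .   .   .   .  25  61  96 115 114  97  76  34   .   .   .   .   .   .
161   .   .   .   .   .   .   .   .   .   .   .  32  33  47  48  43  12   .   .   .   .   .   .   .
141 234 236; 142 233 237; 143 233 237; 144 232 238; 145 233 238; 146 233 238; 147 234 238; 148 234 238; 149 234 239; 150 235 239; 151 235 239; 152 235 239; 153 236 240; 154 236 238; 155 237 240; 156 238 240; 157 237 241; 158 238 241;
```

>>> apply_moves --moves '[[[0,0,0.05,0,1],[0.0,0,0.1,0,1],[0.0,0,0.14,0,1],[0.0,0,0.14,0,1]]]'

```text
time: 22.52
tool_pos: [0.4383, -0.2405, 0.3033]
ee_rot: [3.141, -0.0, -3.064]
wrist_force: [0.4, -0.4, -2.3]
width: 0.0172
finger_force: 30.0
```

```bash
python3 - <<'E'
from lk2 import *
go([.4331,-.2405,.1195],184.5); print(telemetry.get_obs()["wrist_torque"])
E
```

```text
t 22.52 grasp [ 0.4383 -0.2405  0.1233] yaw -175.54 F [ 0.41 -0.4  -2.31] w 0.0172 -> move [0.104 0.008 0.076] turn -0.004
[0.03063923 0.00018865 0.05234876]
```

>>> apply_moves --moves '[[[0,0,0.04,0,1],[0.0,0,0.08,0,1],[0.0,0,0.1,0,1],[0.0,0,0.1,0,1]]]'

```text
time: 23.02
tool_pos: [0.4384, -0.2405, 0.2996]
ee_rot: [-3.141, 0.0, -3.064]
wrist_force: [-2.3, -0.2, 4.6]
width: 0.0179
finger_force: 30.0
```

```bash
python3 - <<'E'
from lk2 import *
go([.4331,-.2405,.1195],184.5); print(telemetry.get_obs()["wrist_torque"]); l2((230,138,250,168),"scene0.npz")
E
```

```text
t 23.02 grasp [ 0.4384 -0.2405  0.1196] yaw -175.54 F [-2.33 -0.2   4.6 ] w 0.0179 -> move [0.105 0.009 0.001] turn -0.004
[0.2931543  0.36983363 0.03413166]
S 230
138  83  77  63  53 104 109 110 109 107 110 112 107  96  98  85  35  30  11  12  12
139 108 102  96  94 117 119 119 115 112 113 113 114  92  64  53  43  38  36  34  44
140  87 101 121  97 129 130 133 135 129 126 127 120  98  95  91  87  84  83  82  84
141  80  93 128  97  98 130 130 135 133 133 131 128 105 100  51  56  58  86  86  84
142  75 110 134 120  63 132 137 139 138 129 136 132 119  88  36   .   .   .   .   .
143  76 110 136 134  92 105 141 140 142 133 133 133 129  85  34   .   .   .   .   .
144  78 108 137 131  30   .   .   .  79  92  66  93 112  88  70   .   .   .   .   .
145  76  83 134 135  22   .   .   .  53  51  42  78  85  86  77   .   .   .   .   .
146  74  76 123 128  65  53  33  37  35  61  23  78  74  84  81  26   .   .   .   .
147  74  76 108 134  60  91  82  86  53  41  38  76  76  90  84  35   .   .   .   .
148  76  76  97 133 103  41  39  28  12  36  45  61  77  87  86  53   .   .   .   .
149  77  77 
[... 547 characters left out ...]
  63  70  57   .   .   .   .
156   .   .  38  75  82 118  28  29  38  30  21  41  51  18  63  21   .   .   .   .
157   .   .   .  20  56  52  39   .   .   .   .  20  58   .  15  27   .   .   .   .
158   .   .   .   .   .   .  16  41   .  12  17  14  30  22   .  19   .   .   .   .
159   .   .   .   .   .   .   .  30  12  11   .  14  23  23  15   .   .   .   .   .
160   .   .   .   .   .   .  34   .  54  27  32  57  49   .  35  13   .   .   .   .
161   .   .   .   .   .   .  41  35   .  22  50  21  27  39  13   .   .   .   .   .
162   .   .   .   .   .   .  14  33  46  47  51  37  41  26   .   .   .   .   .   .
163   .   .   .   .   .   .   .  11  25  42  26  28  43   .   .   .   .   .   .   .
```

>>> apply_moves --moves '[[[0,0,0.02,0,1],[0,0,0.0,0,0.8],[0,0,0,0,0.6],[0,0,0,0,0.4],[0,0,0,0,0.3],[0,0,0,0,0.3]]]'

```text
time: 23.82
tool_pos: [0.4384, -0.2405, 0.2985]
ee_rot: [3.141, -0.0, -3.064]
wrist_force: [-0.8, 0.4, 0.6]
width: 0.0555
finger_force: 0.0
```

```bash
python3 - <<'E'
from lk2 import *
go([.4331,-.2405,.1195],184.5); l2((226,138,254,168),"scene0.npz")
E
```

```text
t 23.82 grasp [ 0.4384 -0.2405  0.1185] yaw -175.55 F [-0.77  0.38  0.57] w 0.0555 -> move [ 0.105  0.009 -0.021] turn -0.005
S 226
138  83  86  80  73  62  50  43  39  37  37  45  42  47  36  47  90 108 109 110 114 112 111 111 106 108 100  89 135
139 108 107 109 101  97  93  85  82  78  79  84  87  79  71  72 111 110 110 113 113 111 110 101  64  96  94  74  97
140 109   .  32  31  29  29  57  57  84  85  83 110 104 102 102 121 123 120 116 117 115 115 116  92  77  66  52  52
141 124  40   .   .   .   .   .   .   .   .   .  20   .  30  33 128 135 130 128 130 131 129 127 104 102  99  94  92
142 129  53   .   .   .   .   .   .  29  28  38  54  57  25   .  65 136 136 132 138 133 132 133 109 100  30  30  58
143 138  96   .   .   .   .   .   .  33  17  23  23  40  47   .  60 136 137 130 131 134 137 135 124  89  16   .   .
144 140 127  42   .   .   .   .  21  15   .   .   .   .  28  52   . 100 101  98 131 133 132 139 131  86  32   .   .
145 138 128  55   .   .   .   .  27  25   .   .   .   .  40  17   .   .   .   . 107  81  93  96 106  86  36   .   .
146 135 137  97   .   .   .   .   .  30 
[... 1347 characters left out ...]
   .
158   .   .   .   .   .   .   .   .   .   .  18  50  11  12   .  11   .  19  10   .   .   .  98  73  37  15   .   .
159   .   .   .   .   .   .   .   .   .   .   .  28  13   .   .  13  21  23   .   .   .   .  19  19   .   .   .   .
160   .   .   .   .   .   .   .   .   .   .  34   .  55  29  34  55  49   .  33  12   .   .   .   .   .   .   .   .
161   .   .   .   .   .   .   .   .   .   .  29  33   .  21  19   .  20  32  15   .   .   .   .   .   .   .   .   .
162   .   .   .   .   .   .   .   .   .   .   .  29  46  35  42  34  42  26   .   .   .   .   .   .   .   .   .   .
163   .   .   .   .   .   .   .   .   .   .   .  10  24  45  27  29  17   .   .   .   .   .   .   .   .   .   .   .
```

>>> apply_moves --moves '[[[0,0,-0.5,0,0.3],[0,0,-1.2,0,0.3],[0,0,-2.0,0,0.2],[0,0.5,-2.2,0.9,0.1],[-0.1,1.5,-2.2,1.8,0],[-0.3,2.5,-2.2,2.7,0],[-0.5,3.5,-2.2,3.6,0],[-0.7,4.5,-2.2,4.5,0],[-0.9,5.5,-2.2,5.4,0],[-1.1,6.5,-2.2,6.3,0]]]'

```text
time: 25.12
tool_pos: [0.4679, 0.0894, 0.4088]
ee_rot: [3.141, 0.0, 2.115]
wrist_force: [-0.0, -0.2, -0.1]
width: 0.0939
finger_force: 0.0
```

```bash
python3 - <<'E'
from lk2 import *
go([.472,.193,.17],95.7)
S=l2((226,138,252,166),"scene0.npz")
S0=cam(0,"scene0.npz");T=cam(0,"top0.npz")
for n,s,(x0,y0,x1,y1) in(("S",S0,(372,180,402,196)),("T",T,(248,214,276,227))):
    v=s["image"].max(2); print(n,x0)
    for y in range(y0,y1): print(y," ".join("%3d"%k for k in v[y,x0:x1]))
E
```

```text
t 25.12 grasp [0.4679 0.0894 0.2288] yaw 121.16 F [-0.03 -0.2  -0.14] w 0.0939 -> move [1.73  1.143 1.177] turn 2.546
S 226
141   .   .   .   .   .   .   .   .   .   .   .  25   .   .   .   .   .   .   .   .   .   .   .   .   .   .
142   .   .   .   .   .   .   .   .  26  25  36  52  55  26   .   .   .   .   .   .   .   .   .   .   .   .
143   .   .   .   .   .   .   .   .  31  15  22  22  37  45   .   .   .   .   .   .   .   .   .   .   .   .
144   .   .   .   .   .   .   .  24  11   .   .   .   .  26  49   .   .   .   .   .   .   .   .   .   .   .
145   .   .   .   .   .   .   .  30  23   .   .   .   .  38  16   .   .   .   .   .   .   .   .   .   .   .
146   .   .   .   .   .   .   .   .  31  50  30  34  39  15  29   .   .   .   .   .   .   .   .   .   .   .
147   .   .   .   .   .   .   .   .  35  19  27  28  14   .  27   .   .   .   .   .   .   .   .   .   .   .
148   .   .   .   .   .   .   .   .  32   .   .   .   .   .  10  27   .   .   .   .   .   .   .   .   .   .
149   .   .   .   .   .   .   .   .  28   .   .   .   .   .   .  11   .   .   .   .   .   .   .   .   .   .
150 
[... 4311 characters left out ...]
 151
221 139 147 141 109  65  37  35  36  36  36  36  35  35  38  37  39  42  42  43  49  57  71 102 133 149 152 151 151
222 137 146 141 114  73  45  38  41  43  48  51  58  64  65  69  75  79  80  83  93 106 116 130 143 150 152 151 153
223 136 146 145 128 100  79  75  77  81  88  96 108 115 117 119 121 123 124 126 132 141 146 148 151 152 152 151 152
224 141 148 150 144 133 121 121 122 125 129 134 141 144 145 146 147 147 147 148 148 150 152 151 152 151 151 151 151
225 140 149 150 149 146 145 145 145 146 147 149 150 151 151 151 151 151 152 152 151 152 152 151 151 151 151 152 152
226 143 150 149 150 150 149 149 149 150 150 151 151 151 151 150 152 151 152 151 151 151 151 152 152 151 151 152 151
```

>>> apply_moves --moves '[[[0.8,0.4,0,1,0],[1.5,0.8,0.4,2,0],[1.75,1.05,1.0,2.55,0],[1.76,1.07,1.6,2.55,0],[1.76,1.07,1.6,2.55,0],[1.76,1.07,1.6,2.55,0]]]'

```text
time: 25.92
tool_pos: [0.468, 0.1905, 0.3299]
ee_rot: [3.14, -0.0, 1.675]
wrist_force: [-0.0, 0.0, 0.1]
width: 0.0938
finger_force: 0.0
```

```bash
python3 - <<'E'
from lk2 import *
go([.468,.193,.113],95.7)
E
```

```text
t 25.93 grasp [0.468  0.1905 0.1499] yaw 95.95 F [-0.03  0.    0.12] w 0.0938 -> move [0.049 0.005 0.738] turn 0.025
```

>>> apply_moves --moves '[[[0.04,0,0.4,0,0],[0.04,0,0.72,0,0.2],[0.04,0,0.72,0,0.5],[0.04,0,0.72,0,0.8],[0.04,0,0.72,0,1],[0.04,0,0.72,0,1],[0.04,0,0.72,0,1],[0.04,0,0.72,0,1]]]'

```text
time: 26.92
tool_pos: [0.4675, 0.1927, 0.2928]
ee_rot: [3.141, -0.0, 1.675]
wrist_force: [-0.1, -0.5, 0.4]
width: 0.0276
finger_force: 0.0
```

```bash
python3 - <<'E'
from lk2 import *
go([.468,.193,.113],95.7)
E
```

```text
t 26.93 grasp [0.4675 0.1927 0.1128] yaw 95.96 F [-0.1  -0.52  0.39] w 0.0276 -> move [ 0.004  0.011 -0.005] turn 0.026
```

Still closing; a few more rows, then pull along tool y (about +x of the world).

>>> apply_moves --moves '[[[0,0,0,0,1],[0,0,0,0,1],[0,0,0,0,1],[0,0,0,0,1]]]'

```text
time: 27.42
tool_pos: [0.4685, 0.1928, 0.2927]
ee_rot: [3.138, -0.0, 1.674]
wrist_force: [6.4, 0.7, -3.0]
width: 0.0141
finger_force: 30.0
```

>>> apply_moves --moves '[[[0,0.2,0,0,1],[0,0.5,0,0,1],[0,0.8,0,0,1],[0,1.1,0,0,1],[0,1.4,0,0,1],[0,1.7,0,0,1],[0,1.88,0,0,1],[0,1.88,0,0,1]]]'

```text
time: 28.42
tool_pos: [0.5621, 0.2023, 0.2927]
ee_rot: [3.139, 0.0, 1.674]
wrist_force: [1.0, -2.9, -0.2]
width: 0.0139
finger_force: 30.0
```

```bash
python3 - <<'E'
from lk2 import *
go([.468,.193,.113],95.7)
E
```

```text
t 28.43 grasp [0.5621 0.2023 0.1127] yaw 95.93 F [ 1.03 -2.94 -0.22] w 0.0139 -> move [ 0.01  -1.891 -0.006] turn 0.023
```

>>> apply_moves --moves '[[[0,0,0,0,0.7],[0,0,0,0,0.4],[0,0,0,0,0.3],[0,0,0,0,0.3],[0,0,-0.4,0,0.3],[0,0,-1.2,0,0.3],[0,0,-2.2,0,0.3],[0,0,-2.6,0,0.3],[0,0,-2.6,0,0.3]]]'

```text
time: 29.55
tool_pos: [0.561, 0.2026, 0.4253]
ee_rot: [3.136, -0.001, 1.675]
wrist_force: [0.2, -0.0, 0.6]
width: 0.0656
finger_force: 0.0
```

```bash
python3 - <<'E'
from lk2 import *
go([.468,.193,.113],95.7)
S=cam("scene");T=cam("top")
cv2.imwrite("pics/fin.png",np.hstack([crop(S,(215,120,415,245),2)[:, :],crop(T,(235,150,435,275),2)]))
E
```

```text
t 29.55 grasp [0.561  0.2026 0.2453] yaw 95.97 F [ 0.16 -0.01  0.6 ] w 0.0656 -> move [ 0.003 -1.869  2.646] turn 0.027
```

View pics/fin.png

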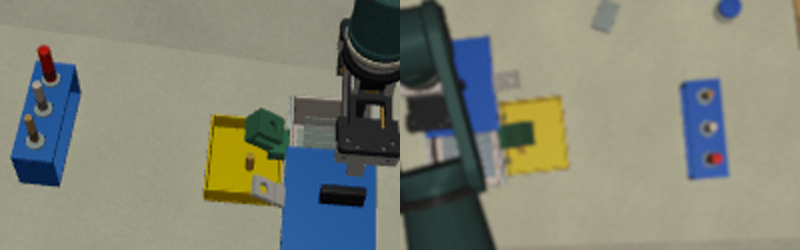

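The picture shows the punch upright in the rack at about (45,65), the pin in the dish at (249,161), and the cover open with its rib at (342,195), nothing held. I'm handing the job in.

```bash
python3 -c "
from bench import ticket
print(ticket.close_job())"
```

```text
the job is handed in; nothing more can be done
None
```

The job is handed in after about 30 of the 64 s: the pin is in the catch dish, the punch hangs upright in its own hole, the cover is about 94 mm open, and the gripper is clear; the hand-in gave no verdict.

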